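# Hang the keyhole vial rack on its shoulder screws and load the amber vial

### The arm

A 6-joint arm with a two-finger parallel gripper is mounted at the origin on a cart in front of the work surface, level with it; the furniture and walls round the work are solid. World frame = base frame: x ahead of the robot, y to its left, z up, the work surface at z = 0. Lengths are in m, angles in rad, forces in N, time in s.
With the tool pointing down it reaches from about 0.375 to 0.9 m from the base axis. Payload 3.1 kg.
Tool frame: the origin (TCP) lies at the very end of the fingers, on their centre line; the grasp point (between the pads) lies robot.grasp_offset behind it (robot.grasp_offset is the distance from the TCP to the grasp point, in m); z points along the fingers, y is the direction in which the jaws open and shut (so a half turn about z gives the same grasp; the last joint's range is limited). The gripper opens to 87 mm and grips with 3 to 60 N. Pads are 19 mm wide; open, the fingers measure 117 mm over their backs; the gripper's body (75 mm by 190 mm) begins 51 mm behind the grasp point.
Start: joints at [-1.284, 0.527, 1.433, -0, 1.181, -0.178], TCP at [0.28, -0.559, 0.223] pointing down, gripper open.
Joint ranges: [-3.08, 3.08], [-0.75, 2.2], [0.22, 2.44], [-1.43, 4.57], [0, 2.65], [-2.85, 2.85]. Speed limits (rad/s): [2.79, 2.79, 3.14, 3.14, 3.14, 3.14].

### API

Orientations are given as a unit quaternion [x, y, z, w].
In Python, from rig import robot gives the robot as it stands.
- The arm moves only by the tool drive_tool, never from a script. Its argument "targets" is one flat list of numbers, 6 for each row, row after row: the shift along the tool's x, y, z in cm, then the turn, a rotation vector about the tool's x, y, z in degrees. A call has 1 to 12 rows; each row is the pose to reach, as a shift and turn from the pose commanded when the call began, along the tool's axes at that moment; what a row does not reach only later rows make up. A row lasts 1/12 s, in which the tool goes at most 41.7 mm and 7.16 degrees, less where a joint would pass 70% of its speed; a pose out of reach is approached as far as the arm can. A call with a gripper value outside its range is refused whole. "grip" is the gripper command: -1 is fully open, 1 is shut, values between are in proportion, set as the call begins (left out, the last holds). The fingers move at their own pace and stop on an object; "squeeze" is the grip in N (left out, the last holds). Time passes only in rows, so rows that repeat a pose let the fingers close. It gives the time, the measured TCP pose, the force and the opening at its end, in the units of the state.
- robot.get_obs(): the state, without advancing time (a new reading comes with each control period).
- robot.camera(name): name is "scene" or "top" or "wrist"; returns (picture, depth): 480x640x3 uint8, red, green, blue; 480x640 float32, m along the optical axis (not along the pixel's ray), 0 where there is no reading.
- robot.calibration(name): a dict with "mtx" (3x3 intrinsics, pixels), "R" (3x3) and "t" (3): a world point X has camera coordinates R X + t; the wrist camera has in their place "hand_eye" (4x4, takes a point from camera to tool coordinates, whose origin is the TCP and whose axes are the flange's). Camera axes: x right, y down, z forward; pixel columns grow to the right and rows downward; lengths in m; the calibration is good to about 2 mm. A picture is of the moment at which its call begins: read the wrist's pose just before it. calibration takes no time and is no camera call.
- robot.hand_in(): hands the job in, once; it reports no verdict.
The state is a dict: "time": time; "q": joint angles; "joint_velocities": joint speeds; "joint_torque": joint torques, N m; "position": TCP position; "tool_rot": TCP orientation; "ft_force": force on the tool from outside, world axes, zero at the start; "moment": the same for the moment, N m; "grip_width": finger opening in m.
Only numpy, scipy, OpenCV 4.12 (cv2) and the standard library are available. Lean on these libraries where they do the work, as an engineer would, in place of code of your own. Each camera call takes 0.05 s, during which the arm holds its last target.

### The job

Hang the empty vial rack on the two shoulder screws of the bench stand: nobody knows exactly where along the slot the screws were clamped, so feel for them gently with the back plate until both keyholes pass over the screw heads, then slide the rack straight down until it is fully home, and let go. Then stand the amber vial in either hole of the hanging rack. Never force the rack against the stand, keep the vial upright, and leave the other vials, the flask and the jar where they are.

Things in the scene. Friction and masses are not known exactly. Their poses are not given: they have to be found in the camera images.
- rack: Loose hanging vial rack, 0.2 to 0.33 kg, standing upright on the bench. Origin: back face of its aluminium back plate, middle of the bottom edge; z up, y along its width, back to +x, front to -x. Plate 116 wide (y), 92 high, x from -4 to 0 mm. In front of it a blue block with two vial holes, x -62 to -4 mm, 116 wide, 24 high. Two keyholes pass through the plate.
- grip (a point): Point on the rack to hold it by, at rack x -30, y 0, z 75 mm: in the white upright grip fin in the middle, 10 thick (y -5 to 5), x -52 to -4, z 24 to 92 mm. Above the block the space either side of the fin is free. Axes as the rack.
- keyhole_left (a point): Centre of the round end of the keyhole at rack x 0, y +38, z 58 mm, on the plate's back: round hole 15 across; out of its top a slot 9 wide runs straight up and ends at z 76.5 mm. Axes as the rack.
- keyhole_right (a point): The same for the keyhole at rack y -38 mm.
- hole_left (a point): Centre of the floor of the vial hole at rack x -42, y +37, z 4 mm: 27 across, 20 deep, mouth in the block's top. Axes as the rack.
- hole_right (a point): The same for the vial hole at rack y -37 mm.
- stand: Fixed bench stand. Origin: on the bench under the middle of the panel's front face; z up, y along the panel, front looks to -x. Grey upright panel 200 wide, front face x = 0, top z 178 mm, between two posts (y +-110, top z 185 mm); foot plate 12 high reaches x -35 mm. A horizontal slot in the panel carries two screws. The hung rack ends with its origin at stand z 76.5 mm, leaning forward up to 0.05 rad.
- slot (a point): Middle of the panel's slot, stand x 0, y 0, z 150 mm; axes as the stand. Two steel shoulder screws point from it to -x, axes at this height, 76 apart (y): shank 6 thick, 6.5 long, then a head 12 across, 4 thick, bevelled, front face at x -10.5 mm. Both sit on one bar clamped by hand: the middle between them is anywhere from y -18 to +18 mm, not measured; light pressure does not shift it.
- vial_amber: Brown amber vial with black cap, 24 across, 62 high, 30 g, standing on the bench; cap 20 across from z 48 to 62 mm. Origin: centre of its underside, z up. Two other vials stand near it.
- vial_blue: Clear sample vial with blue cap, 25 across, 57 high, a bystander. Origin: centre of its underside.
- vial_black: Clear sample vial with black cap, 25 across, 57 high, a bystander. Origin: centre of its underside.
- flask: Conical glass flask, 79 across, 104 high, a bystander. Origin: centre of its underside.
- jar: White jar with blue lid, 51 across, 56 high, a bystander. Origin: centre of its underside.
There are look-alikes about, which are no part of the job. Leave any purple look-alike of the rack alone.

How it is judged:
By the outcome, as a careful person would: the job done as asked, in the order asked, and still so for the second after the job is handed in, with the robot touching nothing.
It also fails if it takes over 72 s, if anything falls off the work surface, if the arm or the gripper's body presses on something with over 40 N, if the wrist force passes 120 N, or if a joint passes its speed limit or range.

## Working session

There is one attempt and no reset: what is moved stays moved. The work goes in short steps, Python scripts to look and compute and a tool call to move; the robot and the scene stay as the last step left them, time stands still between calls to the robot, and variables do not carry over. Pictures are saved under pics/ and viewed, and the job is handed in when it is done.

Besides the shell and the picture viewer there is one more tool, called after "Call:" as name(argument=value, ...) on one line, values as JSON. drive_tool: Moves the arm, as the interface text tells. Its arguments: {"type":"object","properties":{"targets":{"type":"array","items":{"type":"number"}},"grip":{"type":"number"},"squeeze":{"type":"number"}},"required":["targets"]}

```bash
ls; mkdir -p pics
cat > h.py <<'E'
import numpy as np, cv2
from rig import robot
from scipy.spatial.transform import Rotation as R
E
python3 - <<'E'
from h import *
np.set_printoptions(precision=4,suppress=True)
print(robot.get_obs(), robot.grasp_offset)
for n in ["scene","top","wrist"]:
    p,d=robot.camera(n); cv2.imwrite(f"pics/{n}0.png",p[:,:,::-1]); np.savez(f"{n}0.npz",p=p,d=d); print(n,robot.calibration(n), (d>0).mean())
E
```

```text
pics
{'time': 0.0, 'q': array([-1.2845,  0.5285,  1.4339, -0.    ,  1.1814, -0.1785]), 'joint_velocities': array([-0.0014,  0.0004, -0.0011,  0.0005, -0.0001,  0.0011]), 'joint_torque': array([ -0.    , -44.0042, -17.6595,   0.0632,   0.0581,  -0.0002]), 'position': array([ 0.2799, -0.558 ,  0.2216]), 'tool_rot': array([ 0.9731,  0.2303, -0.0001, -0.0011]), 'ft_force': array([-0.4248, -0.305 ,  0.258 ]), 'moment': array([0.0404, 0.0237, 0.    ]), 'grip_width': 0.08696783179863331} 0.0187
scene {'mtx': array([[607.7309,   0.    , 318.8239],
       [  0.    , 607.7309, 242.9583],
       [  0.    ,   0.    ,   1.    ]]), 'R': array([[-0.818 , -0.5751, -0.0108],
       [-0.2606,  0.3872, -0.8844],
       [ 0.5128, -0.7206, -0.4666]]), 't': array([0.4293, 0.2692, 1.2232])} 0.9961458333333333
top {'mtx': array([[480.2141,   0.    , 308.8741],
       [  0.    , 480.2141, 239.2294],
       [  0.    ,   0.    ,   1.    ]]), 'R': array([[-0.0203, -0.9998, -0.005 ],
       [-0.9824,  0.0209, -0.1856],
       [ 0.1857,  0.0012, -0.9826]]), 't': array([-0.0466,  0.5624,  1.3222])} 0.9958626302083333
wrist {'mtx': array([[337.2144,   0.    , 315.9177],
       [  0.    , 337.2144, 242.708 ],
       [  0.    ,   0.    ,   1.    ]]), 'hand_eye': array([[-0.0004, -0.9666, -0.2563,  0.0701],
       [ 1.    , -0.0005,  0.0005,  0.0001],
       [-0.0006, -0.2563,  0.9666, -0.1631],
       [ 0.    ,  0.    ,  0.    ,  1.    ]])} 0.9805078125
```

View pics/scene0.png

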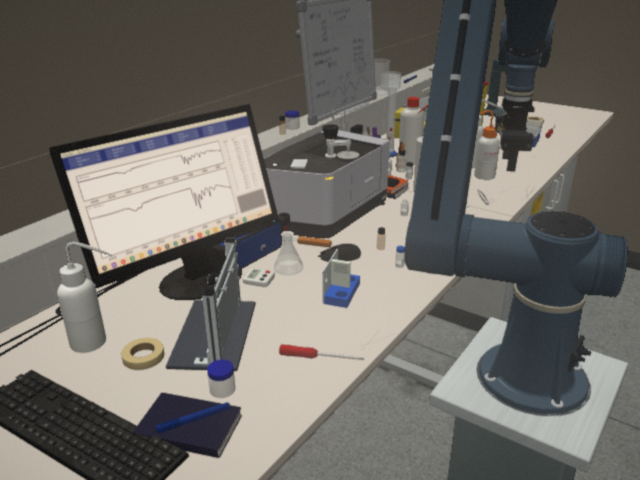

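View pics/top0.png

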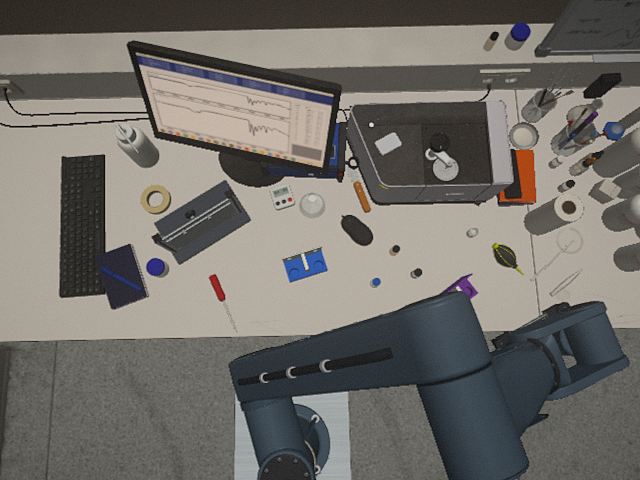

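View pics/wrist0.png

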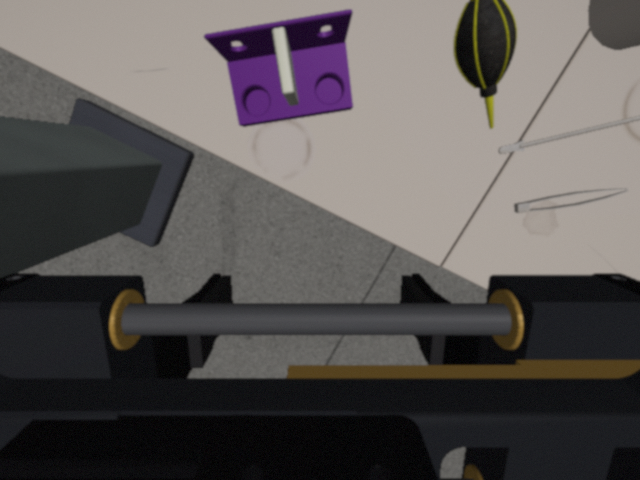

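```bash
cat >> h.py <<'E'
def cloud(n,d):
    c=robot.calibration(n);K=c["mtx"];v,u=np.mgrid[0:480,0:640]
    X=np.stack([(u-K[0,2])/K[0,0]*d,(v-K[1,2])/K[1,1]*d,d],-1)
    return (X-c["t"])@c["R"]
def crop(p,u0,u1,v0,v1,s,name):
    cv2.imwrite("pics/"+name,cv2.resize(p[v0:v1,u0:u1,::-1],None,fx=s,fy=s,interpolation=cv2.INTER_CUBIC))
E
python3 - <<'E'
from h import *
np.set_printoptions(precision=4,suppress=True)
t=np.load("top0.npz");s=np.load("scene0.npz")
crop(t['p'],140,440,170,310,2.6,"ctop.png")
crop(s['p'],150,430,190,400,2.8,"cscene.png")
P=cloud("top",t['d'])
for uv in [(376,282),(417,272),(395,250),(305,264),(312,203),(157,268),(290,300),(340,250),(240,280)]: print(uv,P[uv[1],uv[0]])
E
```

```text
(376, 282) [ 0.4344 -0.2441  0.0567]
(417, 272) [ 0.4598 -0.3599  0.0601]
(395, 250) [ 0.5234 -0.3013  0.0614]
(305, 264) [ 0.4847 -0.0463  0.0921]
(312, 203) [ 0.6607 -0.0694  0.0805]
(157, 268) [0.4872 0.3732 0.0547]
(290, 300) [ 0.3928  0.0002 -0.0002]
(340, 250) [ 0.5369 -0.1498 -0.0008]
(240, 280) [ 0.4549  0.1472 -0.0087]
```

View pics/ctop.png

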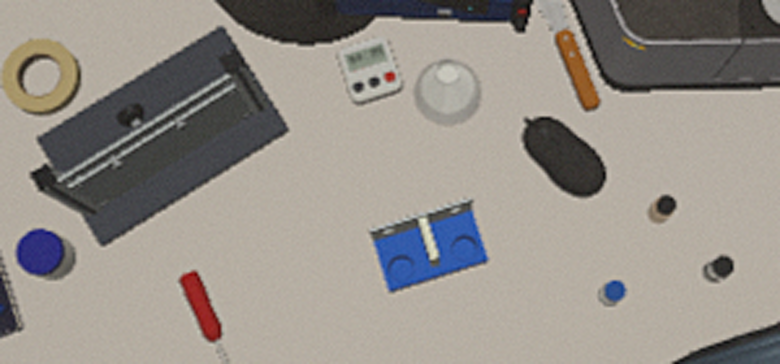

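View pics/cscene.png

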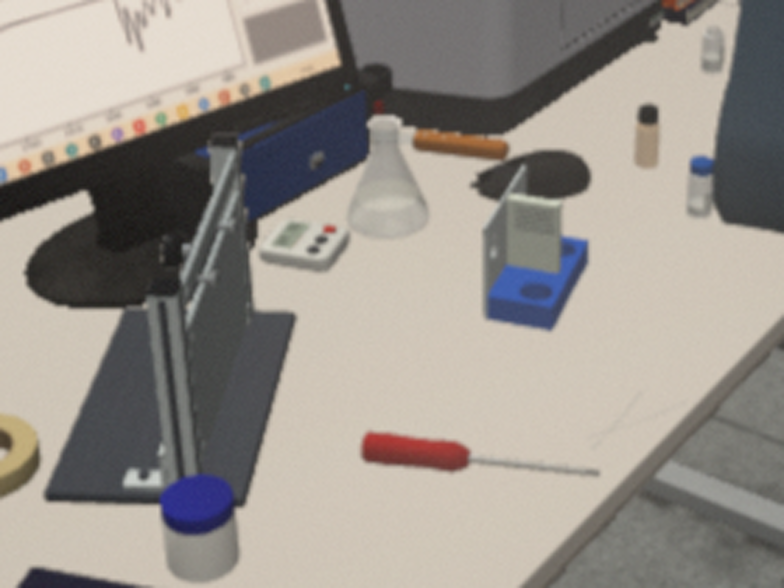

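Run:
```python
from h import *
np.set_printoptions(precision=4,suppress=True)
t=np.load("top0.npz");P=cloud("top",t['d'])
def fit(m,name):
    Q=P[m]; c=Q.mean(0); r=cv2.minAreaRect(Q[:,:2].astype(np.float32)*1000); print(name,len(Q),c,r)
roi=np.zeros((480,640),bool);roi[235:285,278:335]=1
fit(roi&(P[...,2]>.08),"rack plate+fin"); fit(roi&(P[...,2]>.012),"rack")
fit(roi&(P[...,2]>.016)&(P[...,2]<.032),"block")
roi[:]=0;roi[175:265,148:255]=1
fit(roi&(P[...,2]>.165),"panel"); fit(roi&(P[...,2]>.004)&(P[...,2]<.02),"foot")
roi[:]=0;roi[238:262,380:410]=1;fit(roi&(P[...,2]>.05),"amber")
```

```text
rack plate+fin 160 [ 0.4881 -0.042   0.2047] ((427.8782958984375, -24.857345581054688), (103.2882308959961, 231.51454162597656), 82.01791381835938)
rack 905 [ 0.4916 -0.0431  0.059 ] ((418.1997375488281, -65.97151947021484), (211.53150939941406, 116.17132568359375), 16.543519973754883)
block 627 [ 0.4893 -0.0442  0.0232] ((488.25115966796875, -44.7700309753418), (59.501708984375, 115.41494750976562), 16.52485466003418)
panel 466 [0.5694 0.2131 0.3005] ((436.13677978515625, 149.59901428222656), (431.2499084472656, 239.36549377441406), 29.137033462524414)
foot 3120 [0.6465 0.2645 0.011 ] ((639.0216064453125, 263.9039611816406), (322.6531066894531, 274.05987548828125), 89.1771469116211)
amber 51 [ 0.5102 -0.2846  0.165 ] ((417.7397766113281, -187.80950927734375), (17.957435607910156, 339.3080139160156), 43.30142593383789)
```

```bash
cat >> h.py <<'E'
np.set_printoptions(precision=4,suppress=True)
def go(pos,yaw,tilt=None):
    "print tool-frame shift cm & rotvec deg to reach pos, tool down with tool x at yaw deg"
    o=robot.get_obs(); A=R.from_quat(o["tool_rot"])
    B=R.from_matrix(np.array([[np.cos(np.radians(yaw)),np.sin(np.radians(yaw)),0],[np.sin(np.radians(yaw)),-np.cos(np.radians(yaw)),0],[0,0,-1]]).T.T)
    x=np.array([np.cos(np.radians(yaw)),np.sin(np.radians(yaw)),0]);z=np.array([0,0,-1.]);B=R.from_matrix(np.stack([x,np.cross(z,x),z],1))
    print("t",o["time"],"pos",o["position"],"F",o["ft_force"],"w",o["grip_width"])
    print("shift cm",A.inv().apply(np.array(pos)-o["position"])*100,"rot deg",np.degrees((A.inv()*B).as_rotvec()))
def wrist(name):
    o=robot.get_obs(); p,d=robot.camera("wrist"); cv2.imwrite("pics/"+name+".png",p[:,:,::-1]); np.savez(name+".npz",p=p,d=d,pos=o["position"],q=o["tool_rot"]); return p,d,o
def wcloud(z):
    c=robot.calibration("wrist");K=c["mtx"];H=c["hand_eye"];d=z["d"];v,u=np.mgrid[0:480,0:640]
    X=np.stack([(u-K[0,2])/K[0,0]*d,(v-K[1,2])/K[1,1]*d,d],-1)
    return (X@H[:3,:3].T+H[:3,3])@R.from_quat(z["q"]).as_matrix().T+z["pos"]
def wray(z,uv,h):
    "world point at height h seen at pixel uv"
    c=robot.calibration("wrist");K=c["mtx"];H=c["hand_eye"];A=R.from_quat(z["q"]).as_matrix()
    r=A@H[:3,:3]@np.array([(uv[0]-K[0,2])/K[0,0],(uv[1]-K[1,2])/K[1,1],1]); o=A@H[:3,3]+z["pos"]
    return o+r*(h-o[2])/r[2]
E
python3 -c "
from h import *
go([.43,-.06,.25],16.5)"
```

```text
t 0.15 pos [ 0.28   -0.5582  0.2218] F [-0.1506 -0.1441  0.2941] w 0.08695739579144698
shift cm [ 35.7376 -37.8131  -2.7478] rot deg [-0.091  -0.0077 10.1296]
```

Call:
drive_tool(targets=[35.7,-37.8,-2.7,-0.1,0,10.1,35.7,-37.8,-2.7,-0.1,0,10.1,35.7,-37.8,-2.7,-0.1,0,10.1,35.7,-37.8,-2.7,-0.1,0,10.1,35.7,-37.8,-2.7,-0.1,0,10.1,35.7,-37.8,-2.7,-0.1,0,10.1,35.7,-37.8,-2.7,-0.1,0,10.1,35.7,-37.8,-2.7,-0.1,0,10.1,35.7,-37.8,-2.7,-0.1,0,10.1,35.7,-37.8,-2.7,-0.1,0,10.1,35.7,-37.8,-2.7,-0.1,0,10.1,35.7,-37.8,-2.7,-0.1,0,10.1])

```text
time: 1.15
position: [0.4239, -0.0784, 0.2486]
tool_rot: [0.99, 0.144, 0.0, 0.001]
ft_force: [-0.2, -0.8, -0.3]
grip_width: 0.0874
```

Call:
drive_tool(targets=[0,0,0,0,0,0,0,0,0,0,0,0,0,0,0,0,0,0,0,0,0,0,0,0])

```text
time: 1.48
position: [0.4238, -0.0816, 0.2484]
tool_rot: [0.99, 0.143, 0.0, 0.001]
ft_force: [0.8, -0.1, 0.6]
grip_width: 0.0872
```

```bash
python3 -c "
from h import *
go([.43,-.06,.25],16.5)
wrist('w1')"
```

```text
t 1.4833 pos [ 0.4238 -0.0816  0.2484] F [ 0.7936 -0.1177  0.5945] w 0.0872145220110591
shift cm [ 1.205  -1.8997 -0.1651] rot deg [ 0.119   0.0047 -0.0584]
```

View pics/w1.png

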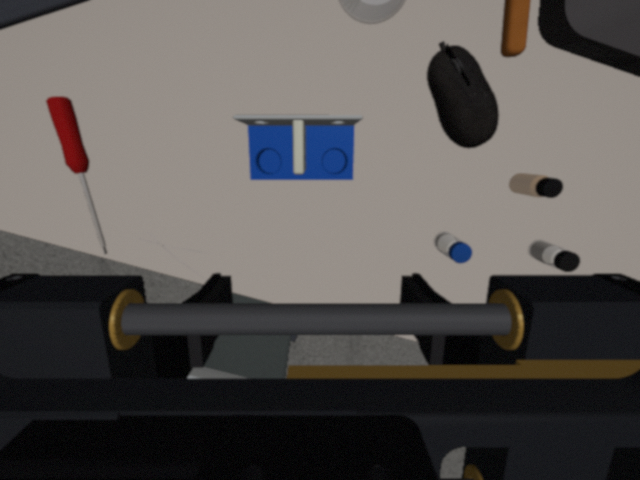

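Run:
```python
from h import *
z=np.load("w1.npz");hsv=cv2.cvtColor(z["p"],cv2.COLOR_RGB2HSV)
m=cv2.inRange(hsv,(105,120,60),(125,255,255));m[:110]=0;m[190:]=0;m[:,:230]=0;m[:,370:]=0
P=wcloud(z)
Q=P[(m>0)&(abs(P[...,2]-.024)<.006)];print("block",len(Q),Q.mean(0),cv2.minAreaRect(Q[:,:2].astype(np.float32)*1000))
M=np.zeros((480,640),bool);M[100:185,225:375]=1
Q=P[M&(P[...,2]>.082)&(P[...,2]<.1)];print("top",len(Q),Q.mean(0))
# fin
yaw=np.radians(16.5);r=np.array([np.cos(yaw),np.sin(yaw)]);l=np.array([-r[1],r[0]])
c=Q[:,:2];a=c@r;b=c@l;print(np.percentile(a,[1,50,99]),np.percentile(b,[1,50,99]))
F=a<np.percentile(a,99)-.012;print("fin lateral",b[F].min(),b[F].mean(),b[F].max(),"x",a[F].min(),a.max())
k=~F;kk=a>a.max()-.006;print("plate yaw",np.polyfit(b[kk],a[kk],1), b[kk].min(),b[kk].max())
ab=(Q[:,:2]@np.c_[r,l]);f=np.polyfit(a[F],b[F],1);print("fin slope",f)
for p in [(231,118),(363,118)]: print(wray(z,p,.092))
for p in [(249,180),(354,180)]: print(wray(z,p,.024))
crop(z['p'],225,375,100,190,5,'w1c.png');crop(z['p'],420,600,165,285,4,'w1v.png')
```

```text
block 3979 [ 0.4903 -0.046   0.0248] ((487.9207763671875, -46.19917297363281), (56.848655700683594, 114.4871597290039), 16.39838218688965)
top 1329 [ 0.5056 -0.0411  0.0918]
[0.4366 0.4829 0.4864] [-0.2377 -0.1829 -0.1277]
fin lateral -0.18757405741632166 -0.18278560244978856 -0.17750458225826418 x 0.43561175253617296 0.486461742633663
plate yaw [0.002  0.4847] -0.23956148875666272 -0.12509774047525124
fin slope [ 0.0007 -0.1831]
[0.499  0.0189 0.092 ]
[ 0.5324 -0.094   0.092 ]
[0.4419 0.0019 0.024 ]
[ 0.4754 -0.1122  0.024 ]
```

View pics/w1c.png

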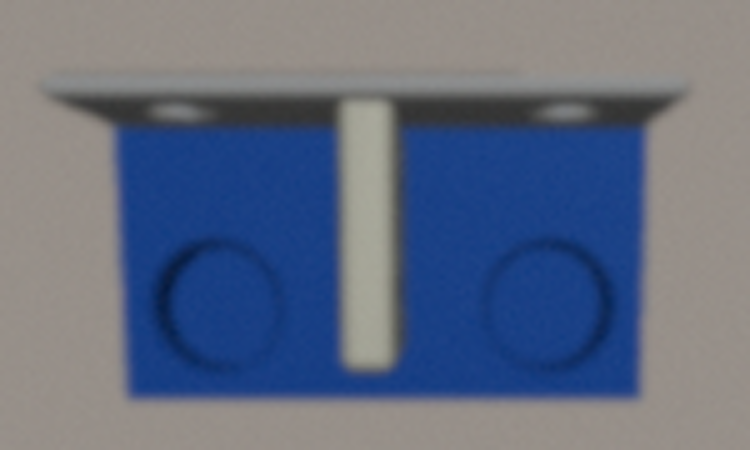

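View pics/w1v.png

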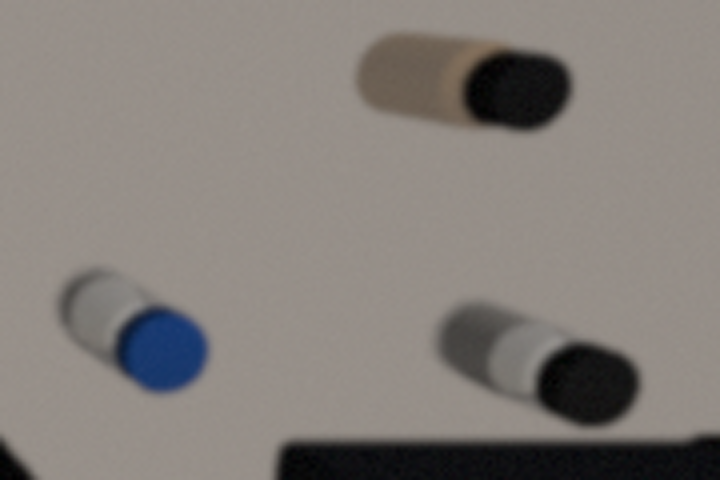

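```bash
python3 -c "
from h import *
go([.4899,-.0454,.056],16.4)"
```

```text
t 1.5333 pos [ 0.4237 -0.0819  0.2483] F [ 0.1966 -0.1582  0.4283] w 0.08709984578175572
shift cm [ 7.3799 -1.6735 19.2289] rot deg [ 0.106   0.0089 -0.0153]
```

Call:
drive_tool(targets=[7.4,-1.7,6,0.1,0,0,7.4,-1.7,6,0.1,0,0,7.4,-1.7,6,0.1,0,0,7.4,-1.7,12,0.1,0,0,7.4,-1.7,15,0.1,0,0,7.4,-1.7,17,0.1,0,0,7.4,-1.7,18,0.1,0,0,7.4,-1.7,19,0.1,0,0,7.4,-1.7,19,0.1,0,0,7.4,-1.7,19,0.1,0,0,7.4,-1.7,19,0.1,0,0])

```text
time: 2.45
position: [0.4914, -0.0441, 0.0599]
tool_rot: [0.99, 0.144, 0.002, 0.001]
ft_force: [0.3, 0.4, 0.1]
grip_width: 0.087
```

```bash
python3 -c "
from h import *
go([.4899,-.0454,.056],16.4)"
```

```text
t 2.45 pos [ 0.4914 -0.0441  0.0599] F [0.2797 0.4139 0.0778] w 0.0869509204345067
shift cm [-0.178   0.0786  0.3917] rot deg [ 0.1063 -0.1628  0.1033]
```

Call:
drive_tool(targets=[-0.15,0.08,0.35,0.1,-0.1,0.1,-0.15,0.08,0.35,0.1,-0.1,0.1,-0.15,0.08,0.35,0.1,-0.1,0.1])

```text
time: 2.7
position: [0.4893, -0.0448, 0.0557]
tool_rot: [0.99, 0.143, -0.0, -0.0]
ft_force: [0.2, -0.1, -0.5]
grip_width: 0.087
```

Call:
drive_tool(targets=[0,0,0,0,0,0,0,0,0,0,0,0,0,0,0,0,0,0,0,0,0,0,0,0,0,0,0,0,0,0,0,0,0,0,0,0,0,0,0,0,0,0,0,0,0,0,0,0,0,0,0,0,0,0,0,0,0,0,0,0,0,0,0,0,0,0], grip=1, squeeze=25)

```text
time: 3.62
position: [0.4889, -0.0446, 0.0549]
tool_rot: [0.99, 0.143, -0.001, -0.001]
ft_force: [-0.5, 0.3, 0.8]
grip_width: 0.0219
```

Call:
drive_tool(targets=[0,0,0,0,0,0,0,0,0,0,0,0,0,0,0,0,0,0,0,0,0,0,0,0])

```text
time: 3.95
position: [0.489, -0.0447, 0.055]
tool_rot: [0.99, 0.143, -0.001, -0.001]
ft_force: [0.6, 0.1, -0.0]
grip_width: 0.0101
```

```bash
python3 -c "
from h import *
go([.4899,-.0454,.056],16.4);print(robot.get_obs())"
```

```text
t 3.95 pos [ 0.489  -0.0447  0.055 ] F [ 0.604   0.1459 -0.0375] w 0.010061838423921887
shift cm [ 0.0646  0.0926 -0.1026] rot deg [-0.0909  0.0842  0.032 ]
{'time': 3.95, 'q': array([-0.3195,  0.636 ,  1.8986,  0.0008,  0.6091,  0.9639]), 'joint_velocities': array([-0.0005, -0.0005,  0.0011, -0.0004, -0.0001,  0.0006]), 'joint_torque': array([  0.1672, -38.297 ,  -7.1547,   0.1146,   0.0345,  -0.0091]), 'position': array([ 0.489 , -0.0447,  0.055 ]), 'tool_rot': array([ 0.9897,  0.1429, -0.0008, -0.0007]), 'ft_force': array([ 0.604 ,  0.1459, -0.0375]), 'moment': array([-0.1008, -0.0103,  0.0063]), 'grip_width': 0.010061838423921887}
```

```bash
cat >> h.py <<'E'
def ray(n,uv,h):
    c=robot.calibration(n);K=c["mtx"]
    r=c["R"].T@np.array([(uv[0]-K[0,2])/K[0,0],(uv[1]-K[1,2])/K[1,1],1]);o=-c["R"].T@c["t"]
    return o+r*(h-o[2])/r[2]
E
python3 -c "
from h import *
for uv,h in [((155.4,239),.185),((230,195),.185),((184.2,232),.15),((209.5,217.5),.15)]: print(uv,ray('top',uv,h))
go([.4899,-.0454,.25],16.4)"
```

```text
(155.4, 239) [0.5453 0.3384 0.185 ]
(230, 195) [0.659  0.1465 0.185 ]
(184.2, 232) [0.5696 0.2737 0.15  ]
(209.5, 217.5) [0.6079 0.2068 0.15  ]
t 3.95 pos [ 0.489  -0.0447  0.055 ] F [ 0.604   0.1459 -0.0375] w 0.010061838423921887
shift cm [  0.0361   0.0618 -19.5025] rot deg [-0.0909  0.0842  0.032 ]
```

Call:
drive_tool(targets=[0,0,-2,0,0,0,0,0,-5,0,0,0,0,0,-9,0,0,0,0,0,-13,0,0,0,0,0,-16,0,0,0,0,0,-18.5,0,0,0,0,0,-19.5,0,0,0,0,0,-19.5,0,0,0])

```text
time: 4.62
position: [0.4907, -0.0452, 0.2526]
tool_rot: [0.99, 0.143, 0.002, 0.001]
ft_force: [0.1, -0.7, -2.2]
grip_width: 0.0097
```

```bash
python3 -c "
from h import *
go([.501,.188,.25],30.6)"
```

```text
t 4.6167 pos [ 0.4907 -0.0452  0.2526] F [ 0.0667 -0.6715 -2.1787] w 0.009723145172148154
shift cm [  7.5845 -22.0734   0.2552] rot deg [  0.1167  -0.1874 -14.1596]
```

Call:
drive_tool(targets=[0.5,-2,0,0,0,-1,1.5,-5,0,0,0,-3,2.7,-8,0,0,0,-5,4.2,-12,0,0,0,-8,5.5,-16,0,0,0,-11,6.5,-19,0,0,0,-13,7.3,-21,0,0,0,-14.2,7.6,-22,0,0,0,-14.2,7.6,-22,0,0,0,-14.2,7.6,-22,0,0,0,-14.2])

```text
time: 5.45
position: [0.4991, 0.1871, 0.249]
tool_rot: [0.964, 0.264, -0.002, -0.001]
ft_force: [0.2, -0.5, -1.4]
grip_width: 0.0098
```

```bash
python3 -c "
from h import *
go([.501,.188,.25],30.6);wrist('w2')"
```

```text
t 5.45 pos [0.4991 0.1871 0.249 ] F [ 0.2431 -0.5162 -1.3762] w 0.009822679337825668
shift cm [ 0.211   0.0174 -0.1006] rot deg [-0.129   0.241   0.0629]
```

View pics/w2.png

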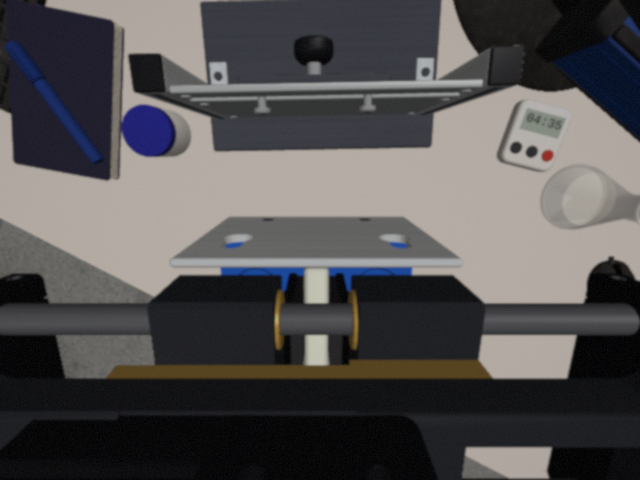

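```bash
python3 -c "
from h import *
z=np.load('w2.npz')
crop(z['p'],120,530,40,155,1.95,'w2a.png');crop(z['p'],225,405,75,125,4.4,'w2s.png');crop(z['p'],165,470,205,280,2.6,'w2b.png')"
```

```text
(no output)
```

View pics/w2s.png

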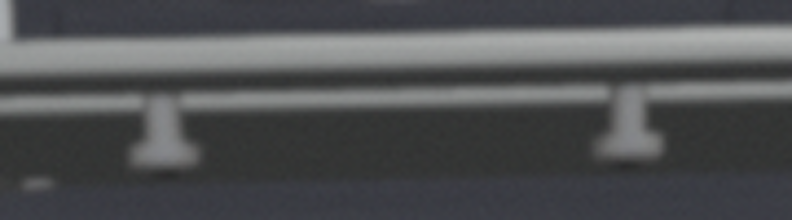

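View pics/w2b.png

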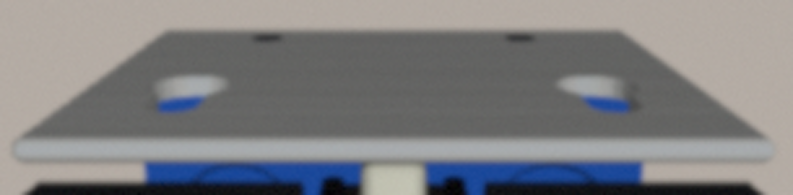

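View pics/w2a.png

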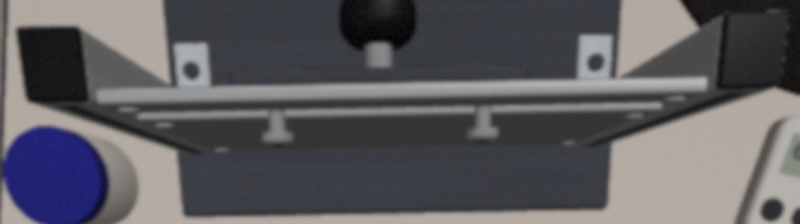

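Run:
```python
from h import *
z=np.load("w2.npz");P=wcloud(z);g=cv2.cvtColor(z["p"],cv2.COLOR_RGB2GRAY).astype(float)
# panel bottom-front edge of bright top strip per column -> ray to z=.178
pts=[]
for u in range(185,470,5):
    col=cv2.GaussianBlur(g,(3,3),0)[78:104,u]; k=np.argmax(col[:18]); dd=np.diff(col[k:k+8]); j=np.argmin(dd); v=78+k+j+.5
    pts.append(wray(z,(u,v),.178))
pts=np.array(pts)
l=cv2.fitLine(pts[:,:2].astype(np.float32)*1000,cv2.DIST_HUBER,0,.01,.01).ravel();print(l,"yaw",np.degrees(np.arctan2(-l[0],l[1])))
M=np.zeros((480,640),bool);M[75:110,175:480]=1
Q=P[M&(P[...,2]>.168)&(P[...,2]<.19)];print(len(Q),Q.mean(0));print(cv2.minAreaRect(Q[:,:2].astype(np.float32)*1000))
hl=wray(z,(262.5,112.2),.15);hr=wray(z,(368,110.8),.15)
print("head front",hl,hr,np.linalg.norm(hl-hr), np.degrees(np.arctan2(-(hl-hr)[0],(hl-hr)[1])))
yaw=np.arctan2(-l[0],l[1]); 
r=np.array([np.cos(yaw),np.sin(yaw)]);ly=np.array([-r[1],r[0]])
print("panel face a",(l[2:]/1000)@r,"head a",hl[:2]@r,hr[:2]@r,"b",hl[:2]@ly,hr[:2]@ly)
# rack plate: top edge and bottom corners; plane fit
M=np.zeros((480,640),bool);M[216:258,180:455]=1
Q=P[M&(P[...,2]>.19)];a=Q[:,:2]@r;b=Q[:,:2]@ly
s=(Q[:,2]<.5)
A=np.c_[b,Q[:,2],np.ones(len(Q))];w=np.ones(len(Q),bool)
for _ in range(8):
    c=np.linalg.lstsq(A[w],a[w],rcond=None)[0];e=a-A@c;w=abs(e)<.004
print("plate a=",c,w.sum(),len(w),"z range",Q[w,2].min(),Q[w,2].max(),"b",b[w].min(),b[w].max(), "res",e[w].std())
print("tcp a,b",z["pos"][:2]@r,z["pos"][:2]@ly,z["pos"][2])
```

```text
[  0.5259  -0.8506 597.8663 234.7636] yaw -148.27315
3414 [0.5982 0.2369 0.1772]
((598.3250122070312, 236.55926513671875), (10.325592041015625, 201.39205932617188), 32.92352294921875)
head front [0.5641 0.2708 0.15  ] [0.604  0.2052 0.15  ] 0.07677433036317535 31.34202360887519
panel face a -0.6319792 head a -0.6222032316763353 -0.6216875947364079 b 0.06634957239426711 0.1431221692964773
plate a= [ 0.019  -0.0028 -0.5547] 9294 9498 z range 0.19784237492936046 0.2863694253059846 b 0.04662370612995666 0.16143547681870102 res 0.0004745549767692793
tcp a,b -0.5228863558055783 0.10333973076434505 0.2490033791489572
```

Run:
```python
from h import *
z=np.load("w2.npz");yaw=np.radians(31.7);r=np.array([np.cos(yaw),np.sin(yaw)]);l=np.array([-r[1],r[0]])
for p,h in [((169.8,259),.286),((462,259),.286),((229.6,217),.194),((404.2,217),.194)]:
    X=wray(z,p,h);print(p,X[:2]@r,X[:2]@l)
P=wcloud(z);S=P[90:118,240:390].reshape(-1,3);k=(S[:,2]>.14)&(S[:,2]<.158);S=S[k];a=S[:,:2]@r;b=S[:,:2]@l
f=(a<.628)&(a>.618);print(f.sum());bb=b[f];print("heads",np.sort(bb)[[0,-1]],bb[bb<-.104].mean(),bb[bb>-.104].mean(), a[f].min(), S[f,2].max(),S[f,2].mean())
go([.501,.188,.25],31.7)
```

```text
(169.8, 259) 0.5542175458867195 -0.04668367440541919
(462, 259) 0.5521614191368004 -0.1610352262414868
(229.6, 217) 0.5534596739862127 -0.04715583849569581
(404.2, 217) 0.5513774726112929 -0.16156976481046403
292
heads [-0.1467 -0.0605] -0.14104271345261535 -0.0661167221901709 0.6208000658378304 0.1579755190554407 0.15448801879932506
t 5.5 pos [0.4994 0.1864 0.2493] F [ 0.329   1.1275 -2.1523] w 0.009664955706591356
shift cm [ 0.2174 -0.052  -0.0686] rot deg [-0.1181  0.205  -1.1116]
```

Call:
drive_tool(targets=[0,0,1.5,0,0,-0.5,0,0.03,3.5,0,0,-1.1,0,0.06,6,0,0,-1.1,1,0.06,8,0,0,-1.1,2,0.06,9.5,0,0,-1.1,3.2,0.06,10.2,0,0,-1.1,4,0.06,10.2,0,0,-1.1,4.5,0.06,10.2,0,0,-1.1,4.5,0.06,10.2,0,0,-1.1,4.5,0.06,10.2,0,0,-1.1,4.5,0.06,10.2,0,0,-1.1,4.5,0.06,10.2,0,0,-1.1])

```text
time: 6.5
position: [0.5385, 0.2101, 0.1489]
tool_rot: [0.962, 0.273, -0.001, -0.001]
ft_force: [-0.1, 0.8, -2.1]
grip_width: 0.0097
```

```bash
python3 -c "
from h import *
go([.501,.188,.147],31.7);p,d,o=wrist('w3');go([.501,.188,.147],31.7)
crop(p,170,470,110,260,2.6,'w3a.png')"
```

```text
t 6.5 pos [0.5385 0.2101 0.1489] F [-0.1317  0.7574 -2.0844] w 0.009692387935694472
shift cm [-4.354  -0.0943  0.1941] rot deg [-0.1056  0.0352  0.0377]
t 6.55 pos [0.5385 0.2101 0.1488] F [-0.3401  0.3995 -1.7983] w 0.00986744531027718
shift cm [-4.3521 -0.0911  0.181 ] rot deg [-0.1104  0.0416  0.037 ]
```

View pics/w3.png

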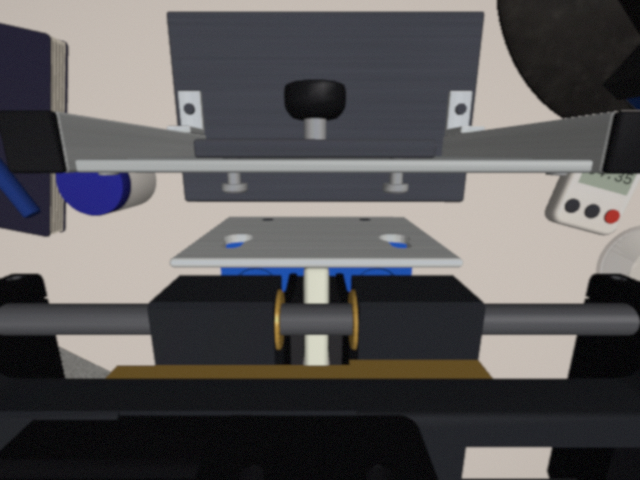

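View pics/w3a.png

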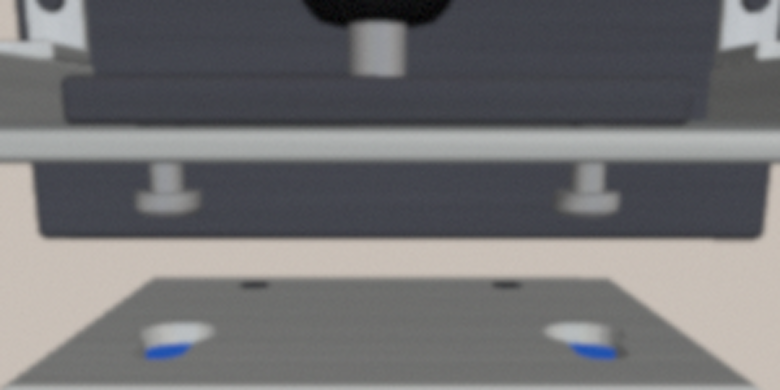

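Run:
```python
from h import *
z=np.load("w3.npz");g=cv2.GaussianBlur(cv2.cvtColor(z["p"],cv2.COLOR_RGB2GRAY),(3,3),0).astype(float)
K=robot.calibration("wrist")["mtx"]
for v in range(220,262,4):
    row=g[v]; dl=np.diff(row[165:240]);dr=np.diff(row[395:472])
    ul=165+np.argmin(dl)+.5;ur=395+np.argmax(dr)+.5
    print(v,ul,ur,(ul+ur)/2, "off mm",((ul+ur)/2-K[0,2])/(ur-ul)*116)
for v in range(183,192,2):
    row=g[v];a=row[215:255];b=row[380:415]
    def c(seg,o):
        d=np.diff(seg);return o+(np.argmax(d)+np.argmin(d))/2+.5
    l,r=c(a,215),c(b,380);print(v,l,r,(l+r)/2,((l+r)/2-K[0,2])/(r-l)*76)
P=wcloud(z);yaw=np.radians(31.7);r=np.array([np.cos(yaw),np.sin(yaw)]);l=np.array([-r[1],r[0]])
S=P[178:196,215:420].reshape(-1,3);a=S[:,:2]@r;b=S[:,:2]@l;f=(S[:,2]>.14)&(S[:,2]<.16)
print(f.sum(),np.percentile(a[f],[1,5,50]),b[f&(b<-.104)].mean(),b[f&(b>-.104)].mean(),b[f].min(),b[f].max(),S[f,2].max())
Q=P[218:258,185:450].reshape(-1,3);a=Q[:,:2]@r;b=Q[:,:2]@l;A=np.c_[b,Q[:,2],np.ones(len(Q))];w=Q[:,2]>.07
for _ in range(8):
    cc=np.linalg.lstsq(A[w],a[w],rcond=None)[0];e=a-A@cc;w=abs(e)<.003
print("plate",cc,"a at mid",cc@[-.104,.15,1])
print("tcp",z["pos"][:2]@r,z["pos"][:2]@l,z["pos"])
```

```text
220 223.5 408.5 316.0 off mm 0.051575057156469484
224 217.5 413.5 315.5 off mm -0.24723782870435276
228 212.5 419.5 316.0 off mm 0.04609365011568529
232 207.5 424.5 316.0 off mm 0.04396951877394864
236 201.5 429.5 315.5 off mm -0.21253778257040853
240 195.5 435.5 315.5 off mm -0.20191089344188812
244 190.5 440.5 315.5 off mm -0.1938344577042126
248 184.5 446.5 315.5 off mm -0.18495654361088987
252 179.5 451.5 315.5 off mm -0.17815667068401891
256 174.5 456.5 315.5 off mm -0.17183905824841542
260 168.5 462.5 315.5 off mm -0.1648252191362352
183 234.0 396.5 315.25 -0.3122999838928403
185 234.5 396.5 315.5 -0.19597992211473175
187 234.5 397.0 315.75 -0.07845383004668642
189 234.0 396.5 315.25 -0.3122999838928403
191 231.5 395.5 313.5 -1.120419191357235
622 [0.6213 0.6215 0.6242] -0.14075301313516997 -0.06647822635845163 -0.1470890314604181 -0.06006399900308825 0.1585069235937021
plate [-0.0002 -0.0008  0.5993] a at mid 0.5991652441237312
tcp 0.5685871164078339 -0.1042271511981162 [0.5385 0.2101 0.1489]
```

Run:
```python
from h import *
z=np.load("w3.npz");P=wcloud(z);yaw=np.radians(31.7);r=np.array([np.cos(yaw),np.sin(yaw)]);l=np.array([-r[1],r[0]])
a=P[...,:2]@r;b=P[...,:2]@l
for m in (-.1408,-.0665):
    f=(abs(b-m)<.002)&(a>.6205)&(a<.626)&(P[...,2]>.14)&(P[...,2]<.165);print(f.sum(),np.percentile(P[...,2][f],[10,50,90]))
f=(abs(a-.597)<.0012)&(abs(b+.104)<.05)&(P[...,2]>.17)&(P[...,2]<.2);print("plate top",f.sum(),np.percentile(P[...,2][f],[10,50,90]))
f=(abs(a-.637)<.004)&(abs(b+.104)<.08)&(P[...,2]>.165)&(P[...,2]<.19);print("panel top",f.sum(),np.percentile(P[...,2][f],[10,50,90]))
```

```text
99 [0.1536 0.1561 0.1571]
102 [0.1536 0.1562 0.1576]
plate top 1430 [0.1859 0.1866 0.1874]
panel top 4148 [0.1778 0.1787 0.1796]
```

Call:
drive_tool(targets=[0.3,0,0.1,0,0,0,0.8,0,0.18,0,0,0,1.3,0,0.18,0,0,0,1.7,0,0.18,0,0,0,1.8,0,0.18,0,0,0,1.8,0,0.18,0,0,0,1.8,0,0.18,0,0,0])

```text
time: 7.13
position: [0.554, 0.2197, 0.1462]
tool_rot: [0.962, 0.273, -0.001, -0.001]
ft_force: [0.1, -0.4, -2.7]
grip_width: 0.0095
```

```bash
cat > st.py <<'E'
from h import *
yaw=np.radians(31.7);r=np.array([np.cos(yaw),np.sin(yaw)]);l=np.array([-r[1],r[0]])
o=robot.get_obs();p=o["position"];F=o["ft_force"]
print("t",o["time"],"a",p[:2]@r,"b",p[:2]@l,"z",p[2],"plate a",p[:2]@r+.0306,"Fa",F[:2]@r,"Fb",F[:2]@l,"Fz",F[2],"M",o["moment"],"w",o["grip_width"])
go([.501,.188,.147],31.7)
E
python3 st.py; python3 -c "
from h import *
p,d,o=wrist('w4');crop(p,170,470,110,270,2.6,'w4a.png')"; python3 st.py
```

```text
t 7.1333 a 0.5868103085497657 b -0.10418320896405805 z 0.1461716440107248 plate a 0.6174103085497656 Fa -0.15431996425333153 Fb -0.36645520869725445 Fz -2.740131187652251 M [ 0.0034 -0.0149 -0.0177] w 0.009473346382572457
t 7.1333 pos [0.554  0.2197 0.1462] F [ 0.0613 -0.3929 -2.7401] w 0.009473346382572457
shift cm [-6.1766 -0.0918 -0.0728] rot deg [-0.1313  0.091   0.039 ]
t 7.1833 a 0.586682148811849 b -0.10416744218480598 z 0.14619994998933705 plate a 0.617282148811849 Fa -0.4852504018145614 Fb 0.3559814784740633 Fz -2.5516608291799425 M [0.0576 0.0091 0.0094] w 0.010114086551345273
t 7.1833 pos [0.5539 0.2197 0.1462] F [-0.5999  0.0479 -2.5517] w 0.010114086551345273
shift cm [-6.1638 -0.0902 -0.0696] rot deg [-0.132   0.0944  0.0389]
```

View pics/w4a.png

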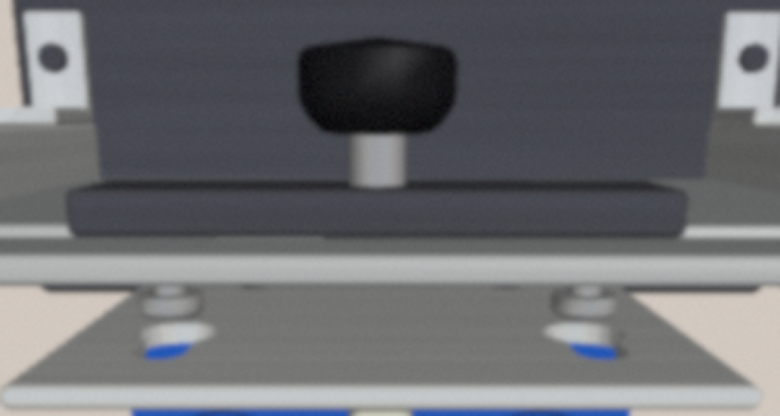

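Call:
drive_tool(targets=[0.1,0,-0.08,0,0,0,0.2,0,-0.08,0,0,0,0.3,0,-0.08,0,0,0,0.4,0,-0.08,0,0,0,0.5,0,-0.08,0,0,0,0.5,0,-0.08,0,0,0])

```text
time: 7.68
position: [0.5587, 0.2224, 0.1472]
tool_rot: [0.962, 0.273, -0.001, -0.001]
ft_force: [1.0, -0.1, -1.7]
grip_width: 0.0101
```

```bash
python3 st.py
```

```text
t 7.6833 a 0.5921796408821736 b -0.1043702644943001 z 0.14721383054028775 plate a 0.6227796408821735 Fa 0.7972370021360903 Fb -0.554793082816327 Fz -1.6721731963976447 M [-0.0175 -0.0024  0.024 ] w 0.010060692852238547
t 7.6833 pos [0.5587 0.2224 0.1472] F [ 0.9698 -0.0531 -1.6722] w 0.010060692852238547
shift cm [-6.7134 -0.1097  0.0261] rot deg [-0.1129  0.0383  0.0308]
```

No contact so far, with the plate back about 1.5 mm past the head fronts. I'll keep creeping forward.

Call:
drive_tool(targets=[0.1,0,0,0,0,0,0.2,0,0,0,0,0,0.2,0,0,0,0,0])

```text
time: 7.93
position: [0.5604, 0.2234, 0.1472]
tool_rot: [0.962, 0.273, -0.001, -0.001]
ft_force: [-0.7, 0.1, -2.2]
grip_width: 0.0098
```

Call:
drive_tool(targets=[0.1,0,0,0,0,0,0.2,0,0,0,0,0,0.2,0,0,0,0,0])

```text
time: 8.18
position: [0.562, 0.2245, 0.1472]
tool_rot: [0.962, 0.273, -0.001, -0.001]
ft_force: [-0.4, 1.1, -1.9]
grip_width: 0.0096
```

```bash
python3 st.py;python3 -c "
from h import *
p,d,o=wrist('w5');crop(p,170,470,110,270,2.6,'w5a.png')"
```

```text
t 8.1833 a 0.5961704737588298 b -0.10432209895085293 z 0.14717314429313658 plate a 0.6267704737588298 Fa 0.19674031784521223 Fb 1.1585382770069212 Fz -1.9305663268258058 M [ 0.0226 -0.0233  0.0036] w 0.009554793441826132
t 8.1833 pos [0.562  0.2245 0.1472] F [-0.4414  1.0891 -1.9306] w 0.009554793441826132
shift cm [-7.1125 -0.1055  0.0227] rot deg [-0.1153  0.0417  0.0337]
```

View pics/w5a.png

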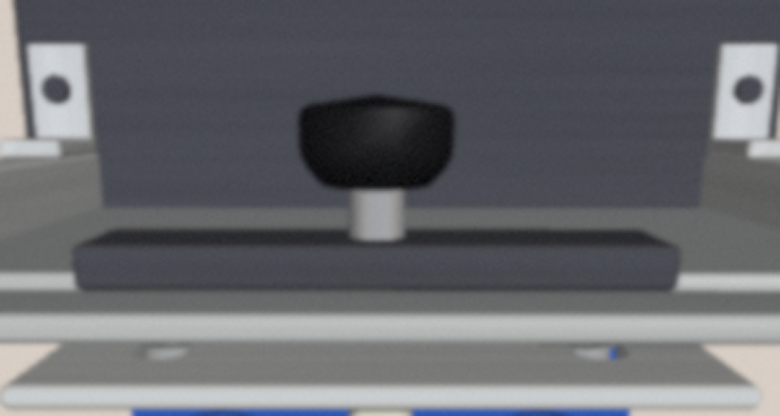

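Call:
drive_tool(targets=[0.1,0,0,0,0,0,0.2,0,0,0,0,0,0.2,0,0,0,0,0])

```text
time: 8.48
position: [0.5638, 0.2255, 0.1472]
tool_rot: [0.962, 0.273, -0.001, -0.001]
ft_force: [0.4, 0.2, -1.5]
grip_width: 0.0093
```

Call:
drive_tool(targets=[0.1,0,0,0,0,0,0.2,0,0,0,0,0,0.2,0,0,0,0,0])

```text
time: 8.73
position: [0.5655, 0.2266, 0.1472]
tool_rot: [0.962, 0.273, -0.001, -0.001]
ft_force: [0.2, 0.0, -2.5]
grip_width: 0.0099
```

```bash
python3 st.py
```

```text
t 8.7333 a 0.6001686282143196 b -0.10433347807537181 z 0.14716980372847205 plate a 0.6307686282143196 Fa 0.22386090021493435 Fb -0.0989879321055207 Fz -2.4999255480883757 M [-0.0129 -0.0053  0.0599] w 0.009887717129168541
t 8.7333 pos [0.5655 0.2266 0.1472] F [ 0.2425  0.0334 -2.4999] w 0.009887717129168541
shift cm [-7.5123 -0.1064  0.0226] rot deg [-0.1167  0.0409  0.0303]
```

Call:
drive_tool(targets=[0.05,0,0,0,0,0,0.1,0,0,0,0,0,0.1,0,0,0,0,0])

```text
time: 8.98
position: [0.5661, 0.2271, 0.1471]
tool_rot: [0.962, 0.273, -0.001, -0.001]
ft_force: [0.1, 0.2, -1.5]
grip_width: 0.0098
```

```bash
python3 st.py
```

```text
t 8.9833 a 0.6009557868656193 b -0.10428151868727874 z 0.14712604151616968 plate a 0.6315557868656193 Fa 0.17083072842925884 Fb 0.17063827269087475 Fz -1.5213739458420728 M [-0.0223 -0.0173 -0.0351] w 0.009796366053395268
t 8.9833 pos [0.5661 0.2271 0.1471] F [ 0.0557  0.2349 -1.5214] w 0.009796366053395268
shift cm [-7.591  -0.1015  0.0209] rot deg [-0.122   0.0608  0.0321]
```

Call:
drive_tool(targets=[0.03,0,0.1,0,0,0,0.03,0,0.2,0,0,0,0.03,0,0.3,0,0,0,0.03,0,0.3,0,0,0])

```text
time: 9.32
position: [0.5661, 0.2271, 0.1438]
tool_rot: [0.962, 0.273, -0.001, -0.001]
ft_force: [-0.1, -0.3, -2.7]
grip_width: 0.0097
```

```bash
python3 st.py
```

```text
t 9.3167 a 0.6010108212699633 b -0.10422856913615847 z 0.14383649848015248 plate a 0.6316108212699633 Fa -0.24356863139433124 Fb -0.20909639936518754 Fz -2.711409822798066 M [ 0.0304  0.0265 -0.0345] w 0.00971249793545854
t 9.3167 pos [0.5661 0.2271 0.1438] F [-0.0974 -0.3059 -2.7114] w 0.00971249793545854
shift cm [-7.597  -0.0963 -0.3049] rot deg [-0.1333  0.0848  0.0268]
```

Call:
drive_tool(targets=[0,0,0.1,0,0,0,0,0,0.2,0,0,0,0,0,0.3,0,0,0,0,0,0.4,0,0,0,0,0,0.4,0,0,0])

```text
time: 9.73
position: [0.5662, 0.2271, 0.1399]
tool_rot: [0.962, 0.273, -0.001, -0.001]
ft_force: [0.5, -0.7, -1.7]
grip_width: 0.0096
```

Call:
drive_tool(targets=[0,0,0.1,0,0,0,0,0,0.2,0,0,0,0,0,0.3,0,0,0,0,0,0.4,0,0,0,0,0,0.4,0,0,0])

```text
time: 10.15
position: [0.5661, 0.2272, 0.1358]
tool_rot: [0.962, 0.273, -0.001, -0.001]
ft_force: [-0.5, -0.2, -2.9]
grip_width: 0.0096
```

```bash
python3 st.py
```

```text
t 10.15 a 0.6010109550047401 b -0.10420758408867481 z 0.13583610846604766 plate a 0.6316109550047401 Fa -0.5532349150376188 Fb 0.05938282521845566 Fz -2.9475877861439455 M [-0.117   0.1432 -0.0222] w 0.009623187168163981
t 10.15 pos [0.5661 0.2272 0.1358] F [-0.5019 -0.2402 -2.9476] w 0.009623187168163981
shift cm [-7.5982 -0.0967 -1.1046] rot deg [-0.1309  0.0876  0.0322]
```

Home should be near TCP z 0.1315, which is 4.3 mm lower. I'll go 3 mm first, then in small steps while watching Fz.

Call:
drive_tool(targets=[0,0,0.1,0,0,0,0,0,0.2,0,0,0,0,0,0.3,0,0,0,0,0,0.3,0,0,0])

```text
time: 10.48
position: [0.5661, 0.2272, 0.1329]
tool_rot: [0.962, 0.273, -0.001, -0.001]
ft_force: [-1.1, -0.6, -2.5]
grip_width: 0.0101
```

Call:
drive_tool(targets=[0,0,0.05,0,0,0,0,0,0.1,0,0,0,0,0,0.1,0,0,0])

```text
time: 10.73
position: [0.5661, 0.2271, 0.132]
tool_rot: [0.962, 0.273, -0.001, -0.001]
ft_force: [-1.4, -0.7, -1.5]
grip_width: 0.0102
```

```bash
python3 st.py
```

```text
t 10.7333 a 0.6009961592312155 b -0.1042219660216051 z 0.13201650902413012 plate a 0.6315961592312155 Fa -1.5057073225417952 Fb 0.13408785254750558 Fz -1.4818420254927243 M [-0.1672  0.2721  0.0085] w 0.010177958625528607
t 10.7333 pos [0.5661 0.2271 0.132 ] F [-1.3515 -0.6771 -1.4818] w 0.010177958625528607
shift cm [-7.5973 -0.0989 -1.4869] rot deg [-0.1279  0.0849  0.0324]
```

Call:
drive_tool(targets=[0,0,0.04,0,0,0,0,0,0.06,0,0,0,0,0,0.06,0,0,0])

```text
time: 10.98
position: [0.5661, 0.2271, 0.1315]
tool_rot: [0.962, 0.273, -0.001, -0.001]
ft_force: [-2.4, -0.7, -1.4]
grip_width: 0.0099
```

```bash
python3 st.py
```

```text
t 10.9833 a 0.6010006088278229 b -0.1042226664221346 z 0.1315074543707118 plate a 0.6316006088278229 Fa -2.39080149657265 Fb 0.6106445097759733 Fz -1.4127369781593273 M [-0.1749  0.3024 -0.0133] w 0.009932907371532391
t 10.9833 pos [0.5661 0.2271 0.1315] F [-2.355  -0.7368 -1.4127] w 0.009932907371532391
shift cm [-7.5977 -0.0989 -1.5384] rot deg [-0.1261  0.0806  0.0312]
```

Call:
drive_tool(targets=[-0.03,0,0.03,0,0,0,-0.04,0,0.05,0,0,0,-0.04,0,0.05,0,0,0])

```text
time: 11.23
position: [0.5662, 0.2271, 0.1314]
tool_rot: [0.962, 0.273, -0.0, -0.001]
ft_force: [-1.9, -1.1, 0.9]
grip_width: 0.0096
```

```bash
python3 st.py
```

```text
t 11.2333 a 0.6010340574282108 b -0.1042696586555393 z 0.1313574436471111 plate a 0.6316340574282108 Fa -2.136601533854846 Fb 0.07847345646900804 Fz 0.9334792424977001 M [-0.0715  0.3172 -0.0509] w 0.009587423262156225
t 11.2333 pos [0.5662 0.2271 0.1314] F [-1.8591 -1.056   0.9335] w 0.009587423262156225
shift cm [-7.5994 -0.1031 -1.5613] rot deg [-0.1148  0.0208  0.0293]
```

Call:
drive_tool(targets=[0,0,0.03,0,0,0,0,0,0.06,0,0,0,0,0,0.06,0,0,0])

```text
time: 11.48
position: [0.5662, 0.2271, 0.1312]
tool_rot: [0.962, 0.273, -0.0, -0.001]
ft_force: [-3.3, -0.1, 4.7]
grip_width: 0.0098
```

```bash
python3 st.py;python3 -c "
from h import *
p,d,o=wrist('w6');crop(p,170,470,110,270,2.6,'w6a.png')
p,d=robot.camera('scene');crop(p,150,350,200,380,3,'s6.png')"
```

```text
t 11.4833 a 0.6010316121268339 b -0.10428979262469976 z 0.1311861741848189 plate a 0.6316316121268338 Fa -2.8639820791582653 Fb 1.6835835917278683 Fz 4.706658705332243 M [-0.1647  0.4679  0.003 ] w 0.009750691683381073
t 11.4833 pos [0.5662 0.2271 0.1312] F [-3.3214 -0.0725  4.7067] w 0.009750691683381073
shift cm [-7.599  -0.1055 -1.5792] rot deg [-0.106   0.0148  0.0337]
```

View pics/s6.png

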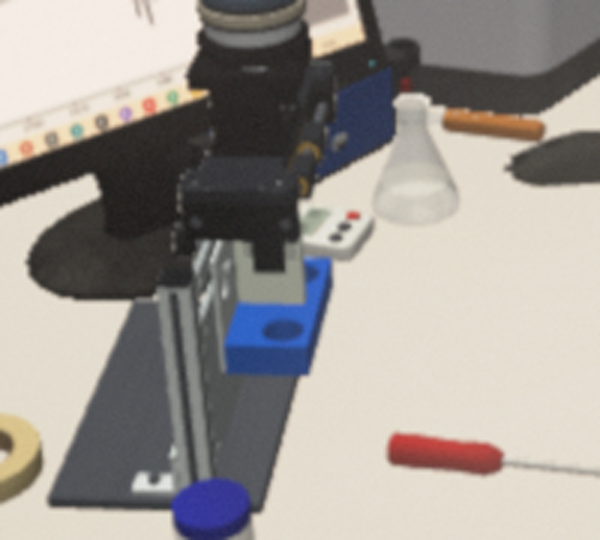

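View pics/w6a.png

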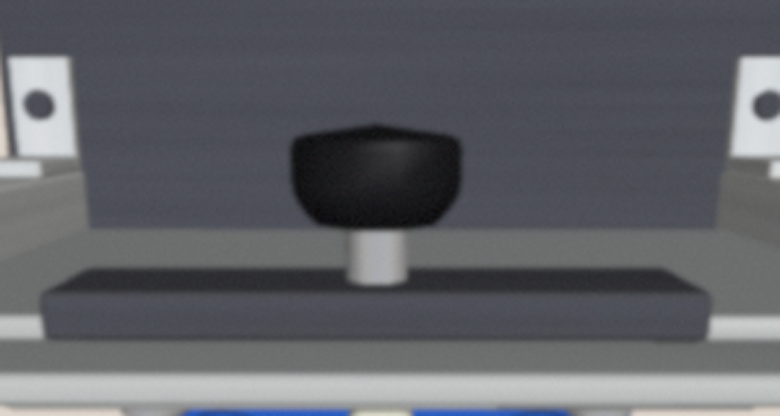

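Call:
drive_tool(targets=[-0.02,0,-0.08,0,0,0,-0.02,0,-0.08,0,0,0])

```text
time: 11.75
position: [0.5661, 0.227, 0.1313]
tool_rot: [0.962, 0.273, -0.0, -0.001]
ft_force: [-1.9, 0.7, 1.9]
grip_width: 0.0099
```

Call:
drive_tool(targets=[0,0,0,0,0,0,0,0,0,0,0,0,0,0,0,0,0,0,0,0,0,0,0,0,0,0,0,0,0,0,0,0,0,0,0,0], grip=-0.3)

```text
time: 12.25
position: [0.5659, 0.2269, 0.1312]
tool_rot: [0.962, 0.273, -0.001, -0.001]
ft_force: [-0.4, 0.4, 0.9]
grip_width: 0.0421
```

```bash
python3 st.py
```

```text
t 12.25 a 0.6006662352431518 b -0.1042922953373829 z 0.13118593786246893 plate a 0.6312662352431517 Fa -0.1413672750346692 Fb 0.5548520947110089 Fz 0.9215122818684898 M [ 0.036  -0.0158  0.0034] w 0.04214117460223245
t 12.25 pos [0.5659 0.2269 0.1312] F [-0.4118  0.3978  0.9215] w 0.04214117460223245
shift cm [-7.5635 -0.1055 -1.5743] rot deg [-0.1183  0.0519  0.0292]
```

Call:
drive_tool(targets=[0,0,-1.5,0,0,0,0,0,-4,0,0,0,0,0,-7.5,0,0,0,-2,0,-10,0,0,0,-5,0,-12,0,0,0,-8,0,-12,0,0,0,-10,0,-12,0,0,0,-10,0,-12,0,0,0,-10,0,-12,0,0,0,-10,0,-12,0,0,0], grip=-1)

```text
time: 13.08
position: [0.4821, 0.1744, 0.2517]
tool_rot: [0.962, 0.273, 0.0, -0.001]
ft_force: [-0.4, -0.6, 0.2]
grip_width: 0.0867
```

```bash
python3 st.py;python3 -c "
from h import *
p,d,o=wrist('w7')
p,d=robot.camera('scene');crop(p,150,350,200,380,3,'s7.png')"
```

```text
t 13.0833 a 0.5017893321269751 b -0.10496411434417666 z 0.25167633434771947 plate a 0.532389332126975 Fa -0.662459326818667 Fb -0.3223876652756941 Fz 0.22754309476894216 M [-0.0538 -0.0256  0.0145] w 0.08666558773813329
t 13.0833 pos [0.4821 0.1744 0.2517] F [-0.3942 -0.6224  0.2275] w 0.08666558773813329
shift cm [ 2.3167 -0.1494 10.4698] rot deg [-0.0851 -0.0486  0.0149]
```

View pics/w7.png

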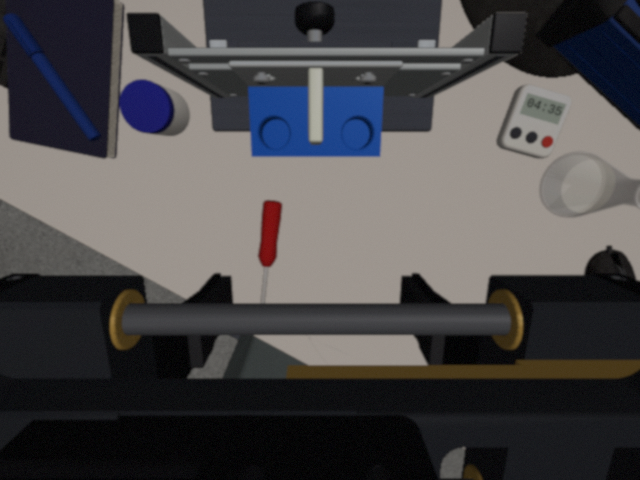

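View pics/s7.png

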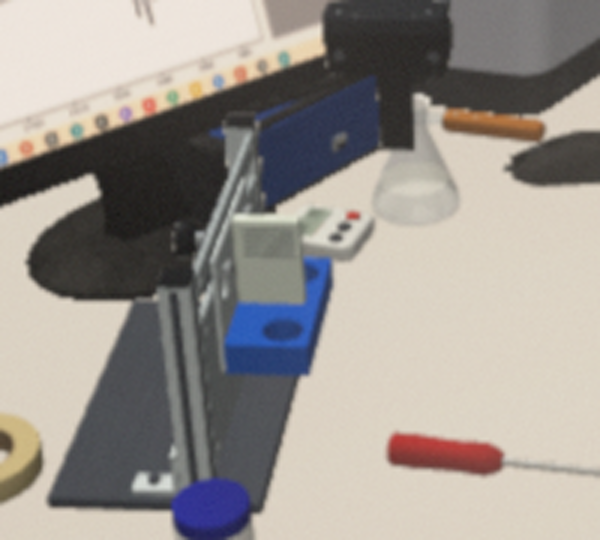

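Run:
```python
from h import *
z=np.load("w7.npz");P=wcloud(z);yaw=np.radians(31.7);r=np.array([np.cos(yaw),np.sin(yaw)]);l=np.array([-r[1],r[0]])
a=P[...,:2]@r;b=P[...,:2]@l;h=P[...,2]
hsv=cv2.cvtColor(z["p"],cv2.COLOR_RGB2HSV);m=cv2.inRange(hsv,(105,120,60),(125,255,255))>0
M=np.zeros((480,640),bool);M[80:165,240:390]=1
f=M&m&(abs(h-.1005)<.007);
A=np.c_[a[f]-.6,b[f]+.104,np.ones(f.sum())];c=np.linalg.lstsq(A,h[f],rcond=None)[0];print("block top plane",c,f.sum())
print("a",np.percentile(a[f],[.5,99.5]),"b",np.percentile(b[f],[.5,99.5]))
f2=M&(h>.160)&(h<.178)&(a<.623);print("fin top",np.percentile(a[f2],[1,99]),np.percentile(b[f2],[1,50,99]),np.median(h[f2]))
# holes: points inside below top
f3=M&(h<.094)&(h>.075)&m;q=f3.astype(np.uint8);n,lab,s,cc=cv2.connectedComponentsWithStats(q);
for i in range(1,n):
    if s[i,4]>100: print("hole px",cc[i],s[i],"floor a,b",a[lab==i].mean(),b[lab==i].mean(),np.median(h[lab==i]))
f4=(h>.182)&(h<.19)&(a>.58)&(a<.68);
for sg in (b>-.1,b<-.1):
    print("post a,b",np.percentile(a[f4&sg],[1,99]),np.percentile(b[f4&sg],[1,99]),(f4&sg).sum())
crop(z['p'],230,400,40,165,4.6,'w7c.png')
```

```text
block top plane [ 0.0043 -0.0003  0.1011] 6844
a [0.5705 0.6278] b [-0.1617 -0.0469]
fin top [0.5799 0.6193] [-0.1094 -0.1045 -0.0996] 0.16891253317580518
hole px [274.1433 132.9638] [260 118  29  31 691] floor a,b 0.5904632108191207 -0.06574054491165433 0.08125472891299146
hole px [356.0396 132.7327] [342 118  29  31 707] floor a,b 0.5906386519194934 -0.1427256400147314 0.08123594520226671
post a,b [0.6317 0.653 ] [-0.0112  0.0085] 1402
post a,b [0.6316 0.6531] [-0.2303 -0.2106] 1450
```

View pics/w7c.png

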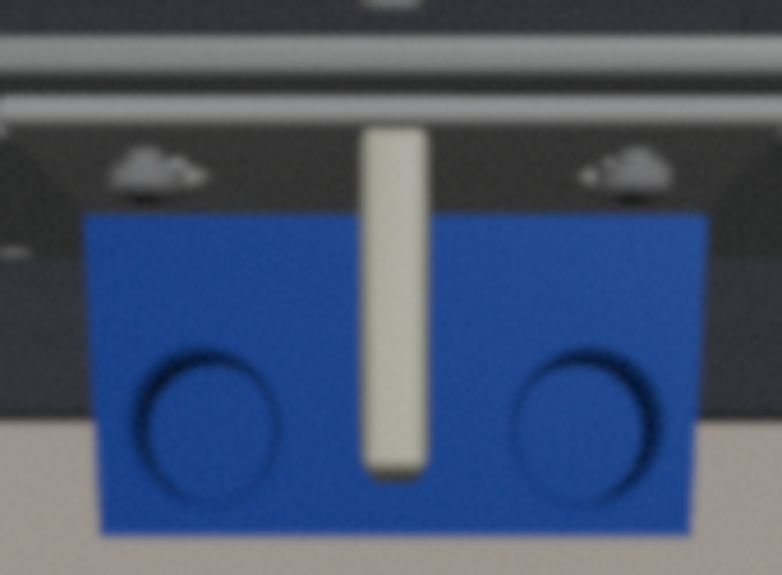

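```bash
python3 -c "
from h import *
go([.463,-.306,.2],5)"
```

```text
t 13.1833 pos [0.4822 0.1745 0.2513] F [-0.7676  0.6933 -0.0662] w 0.08678232308468782
shift cm [-26.9125  39.8654   5.0574] rot deg [-0.1012  0.0257 26.7397]
```

Call:
drive_tool(targets=[-0.7,1,0,0,0,0,-2.5,3.5,0,0,0,3,-4.5,6.5,0,0,0,6,-6.7,10,0,0,0,9,-9,13.5,0,0,0,12,-11.5,17,0,0,0,15,-13.7,20.5,0,0,0,18,-16,24,0,0,0,21,-18.3,27.3,0,0,0,24,-20.6,30.6,1,0,0,26.7,-23,34,2,0,0,26.7,-25,37,3,0,0,26.7])

```text
time: 14.18
position: [0.4623, -0.2755, 0.2204]
tool_rot: [0.999, 0.043, -0.001, -0.0]
ft_force: [0.6, -0.4, -1.2]
grip_width: 0.0867
```

```bash
python3 -c "
from h import *
go([.463,-.306,.2],5)"
```

```text
t 14.1833 pos [ 0.4623 -0.2755  0.2204] F [ 0.568  -0.4109 -1.1613] w 0.08668337709826078
shift cm [-0.195   3.0453  2.0373] rot deg [-0.0203  0.0952 -0.0194]
```

Call:
drive_tool(targets=[0,1.5,1,0,0,0,0,2.7,1.8,0,0,0,0,3,2,0,0,0,0,3,2,0,0,0,0,3,2,0,0,0])

```text
time: 14.6
position: [0.4654, -0.3003, 0.2006]
tool_rot: [0.999, 0.045, -0.001, -0.001]
ft_force: [0.9, 0.7, 0.5]
grip_width: 0.0871
```

Run:
```python
from h import *
p,d,o=wrist('w8');z=np.load('w8.npz');P=wcloud(z)
go([.463,-.306,.2],5)
print([wray(z,(319,200),.062)])
h=P[...,2]
for x,y in [(.5234,-.301),(.434,-.244),(.46,-.36)]:
    near=np.hypot(P[...,0]-x,P[...,1]-y)<.035
    f=near&(h>.045)&(h<.07);print(f.sum(), np.median(h[f]) if f.any() else 0, cv2.minEnclosingCircle((P[...,:2][f]*1000).astype(np.float32)) if f.any() else 0, P[f].mean(0) if f.any() else 0)
```

```text
t 14.65 pos [ 0.4656 -0.3002  0.2011] F [-0.5027  0.7007  0.291 ] w 0.08687081750860233
shift cm [-0.3129  0.5575  0.1075] rot deg [-0.123   0.1199  0.1404]
[array([ 0.4949, -0.3001,  0.062 ])]
453 0.06277656424772318 ((527.7266845703125, -304.6016845703125), 10.720000267028809) [ 0.5277 -0.3049  0.0623]
533 0.05749105237182692 ((435.49334716796875, -245.16488647460938), 12.090575218200684) [ 0.4369 -0.2458  0.0563]
536 0.057673702910262775 ((459.5557556152344, -363.0954895019531), 12.027234077453613) [ 0.4605 -0.3623  0.0566]
```

View pics/w8.png

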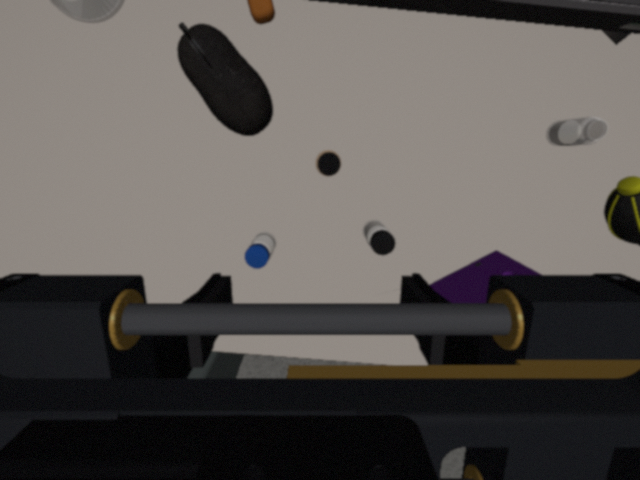

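```bash
python3 -c "
from h import *
go([.5277,-.3048,.0355],5)"
```

```text
t 14.65 pos [ 0.4656 -0.3002  0.2011] F [-0.5027  0.7007  0.291 ] w 0.08687081750860233
shift cm [ 6.1762  1.053  16.5429] rot deg [-0.123   0.1199  0.1404]
```

Call:
drive_tool(targets=[2,0.4,1,0,0,0,5,1,2,0,0,0,6.2,1.05,4,0,0,0,6.2,1.05,7,0,0,0,6.2,1.05,10,0,0,0,6.2,1.05,12,0,0,0,6.2,1.05,12,0,0,0,6.2,1.05,12,0,0,0,6.2,1.05,12,0,0,0])

```text
time: 15.4
position: [0.5291, -0.3066, 0.0824]
tool_rot: [0.999, 0.045, 0.0, 0.0]
ft_force: [-0.1, 0.3, 0.6]
grip_width: 0.0872
```

```bash
python3 -c "
from h import *
go([.5277,-.3048,.0355],5);p,d,o=wrist('w9')"
```

```text
t 15.4 pos [ 0.5291 -0.3066  0.0824] F [-0.1242  0.2889  0.6371] w 0.08715535332272614
shift cm [-0.1247 -0.1974  4.691 ] rot deg [ 0.0329 -0.0088  0.1063]
```

View pics/w9.png

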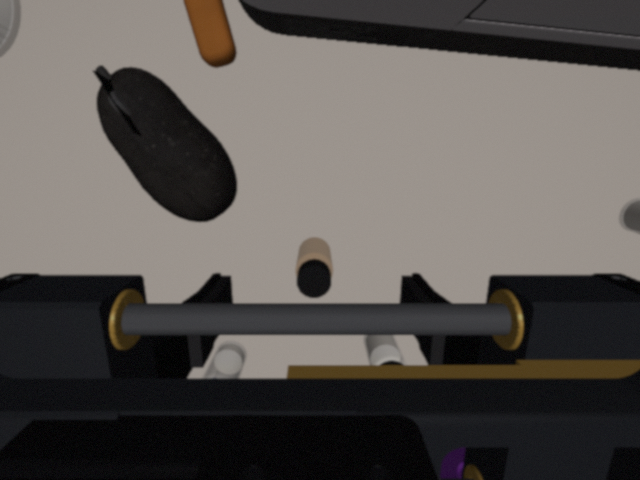

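Call:
drive_tool(targets=[-0.12,-0.2,0.5,0,0,0,-0.12,-0.2,2,0,0,0,-0.12,-0.2,3.5,0,0,0,-0.12,-0.2,4.4,0,0,0,-0.12,-0.2,4.7,0,0,0,-0.12,-0.2,4.7,0,0,0,-0.12,-0.2,4.7,0,0,0])

```text
time: 16.03
position: [0.5268, -0.3051, 0.0342]
tool_rot: [0.999, 0.044, -0.001, -0.0]
ft_force: [-1.4, -0.3, 0.0]
grip_width: 0.087
```

Call:
drive_tool(targets=[0,0,0,0,0,0,0,0,0,0,0,0,0,0,0,0,0,0,0,0,0,0,0,0,0,0,0,0,0,0,0,0,0,0,0,0,0,0,0,0,0,0,0,0,0,0,0,0,0,0,0,0,0,0,0,0,0,0,0,0,0,0,0,0,0,0,0,0,0,0,0,0], grip=1, squeeze=12)

```text
time: 17.03
position: [0.5264, -0.3048, 0.0336]
tool_rot: [0.999, 0.044, -0.001, -0.001]
ft_force: [-1.0, -0.2, -0.1]
grip_width: 0.0233
```

```bash
python3 -c "
from h import *
go([.5277,-.3048,.0355],5);print(robot.get_obs()['grip_width'])"
```

```text
t 17.0333 pos [ 0.5264 -0.3048  0.0336] F [-0.993  -0.1929 -0.1034] w 0.02330001463434484
shift cm [ 0.1291  0.0134 -0.1889] rot deg [-0.0832  0.112   0.0323]
0.02330001463434484
```

Call:
drive_tool(targets=[0,0,-1,0,0,0,0,0,-3,0,0,0,0,0,-6,0,0,0,0,0,-10,0,0,0,0,0,-14,0,0,0,0,0,-18,0,0,0,0,0,-21,0,0,0,0,0,-22,0,0,0,0,0,-22,0,0,0])

```text
time: 17.78
position: [0.5284, -0.3062, 0.2579]
tool_rot: [0.999, 0.044, 0.002, 0.002]
ft_force: [0.9, -0.3, 0.1]
grip_width: 0.0235
```

```bash
python3 -c "
from h import *
yaw=np.radians(31.7);r=np.array([np.cos(yaw),np.sin(yaw)]);l=np.array([-r[1],r[0]])
t=.588*r-.1413*l;print(t)
go([t[0],t[1],.25],31.7);p,d,o=wrist('w10');z=np.load('w10.npz')
P=wcloud(z);T=(P-z['pos'])@R.from_quat(z['q']).as_matrix()
f=(np.hypot(T[...,0],T[...,1])<.03)&(T[...,2]>-.04)&(T[...,2]<-.02);print(f.sum(),T[f].mean(0) if f.any() else 0)"
```

```text
[0.5745 0.1888]
t 17.7833 pos [ 0.5284 -0.3062  0.2579] F [ 0.8763 -0.3345  0.1088] w 0.023484004678946728
shift cm [  8.943  -48.9039   0.6092] rot deg [  0.3063  -0.1621 -26.6612]
1271 [ 0.009  -0.0002 -0.0277]
```

View pics/w10.png

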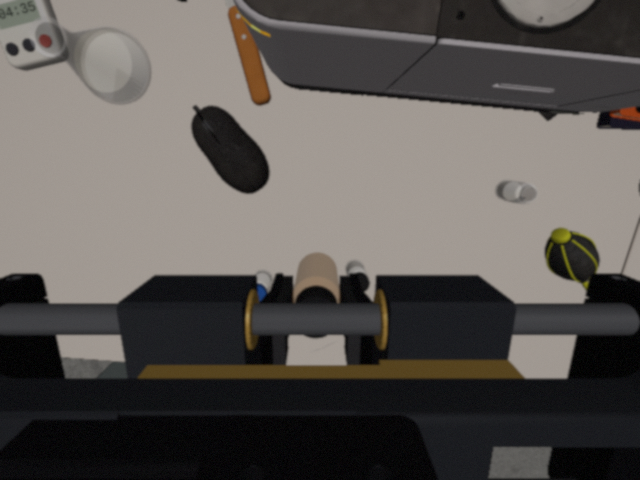

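```bash
python3 -c "
from h import *
z=np.load('w10.npz');P=wcloud(z);T=(P-z['pos'])@R.from_quat(z['q']).as_matrix()
for a,b in [(-.026,-.016),(-.012,-.002),(-.002,.008),(.008,.018),(.018,.03)]:
    f=(np.abs(T[...,1])<.003)&(abs(T[...,0])<.03)&(T[...,2]>a)&(T[...,2]<b);x=T[...,0][f];print(a,f.sum(),np.percentile(x,[10,50,90]) if f.any() else 0)
f=(abs(T[...,1])<.02)&(abs(T[...,0])<.03)&(T[...,2]>-.01)&(T[...,2]<.03);print('y',np.percentile(T[...,1][f],[1,50,99]))
"
```

```text
-0.026 108 [0.0105 0.0109 0.0112]
-0.012 129 [0.011  0.0125 0.0129]
-0.002 76 [0.0124 0.0128 0.0131]
0.008 63 [0.0125 0.0128 0.013 ]
0.018 61 [0.0125 0.0127 0.0129]
y [-0.0191  0.0006  0.0189]
```

Call:
drive_tool(targets=[0.2,-1.2,0,0,0,0,0.7,-4,0,0,0,-2,1.3,-7.2,0,0,0,-5,1.9,-10.5,0,0,0,-8,2.5,-14,0,0,0,-11,3.2,-17.5,0,0,0,-14,3.8,-21,0,0,0,-17,4.5,-24.5,0,0,0,-20,5.1,-28,0,0,0,-23,5.7,-31,0,0,0,-25,6.1,-33.5,0,0,0,-26.5,6.3,-34.5,0,0,0,-26.7])

```text
time: 18.83
position: [0.5567, 0.0485, 0.2511]
tool_rot: [0.961, 0.275, -0.004, -0.003]
ft_force: [-0.5, -0.7, -0.1]
grip_width: 0.0235
```

```bash
python3 -c "
from h import *
go([.5754,.1893,.25],31.7)"
```

```text
t 18.8333 pos [0.5567 0.0485 0.2511] F [-0.5334 -0.7474 -0.0734] w 0.023483518327344546
shift cm [  9.0404 -10.954    0.1441] rot deg [-0.4463  0.321   0.2718]
```

Call:
drive_tool(targets=[1,-1.2,0,0,0,0,3,-3.6,0,0,0,0,5,-6,0,0,0,0,7,-8.5,0,0,0,0,8.5,-10.3,0,0,0,0,9,-10.9,0,0,0,0,9,-10.9,0,0,0,0,9,-10.9,0,0,0,0,9,-10.9,0,0,0,0])

```text
time: 19.58
position: [0.578, 0.1827, 0.2532]
tool_rot: [0.962, 0.273, -0.002, -0.001]
ft_force: [-0.1, -0.1, -0.4]
grip_width: 0.0236
```

```bash
python3 -c "
from h import *
go([.5754,.1893,.19],31.7)"
```

```text
t 19.5833 pos [0.578  0.1827 0.2532] F [-0.1008 -0.1115 -0.4211] w 0.023578700548617243
shift cm [ 0.1489 -0.6789  6.3242] rot deg [-0.1338  0.2    -0.0395]
```

Call:
drive_tool(targets=[0.1,-0.4,0.5,0,0.1,0,0.15,-0.68,2,-0.1,0.2,0,0.15,-0.68,4,-0.1,0.2,0,0.15,-0.68,5.7,-0.1,0.2,0,0.15,-0.68,6.3,-0.1,0.2,0,0.15,-0.68,6.3,-0.1,0.2,0,0.15,-0.68,6.3,-0.1,0.2,0])

```text
time: 20.17
position: [0.5763, 0.1902, 0.1913]
tool_rot: [0.962, 0.273, 0.001, -0.001]
ft_force: [-0.2, -0.8, -0.2]
grip_width: 0.0236
```

```bash
python3 -c "
from h import *
go([.5754,.1893,.16],31.7);p,d,o=wrist('w11');p,d=robot.camera('scene');crop(p,150,350,180,360,3,'s11.png')"
```

```text
t 20.1667 pos [0.5763 0.1902 0.1913] F [-0.2252 -0.7603 -0.1945] w 0.023584863026642512
shift cm [-0.1371  0.0317  3.1275] rot deg [-0.0224 -0.1311 -0.0281]
```

View pics/w11.png

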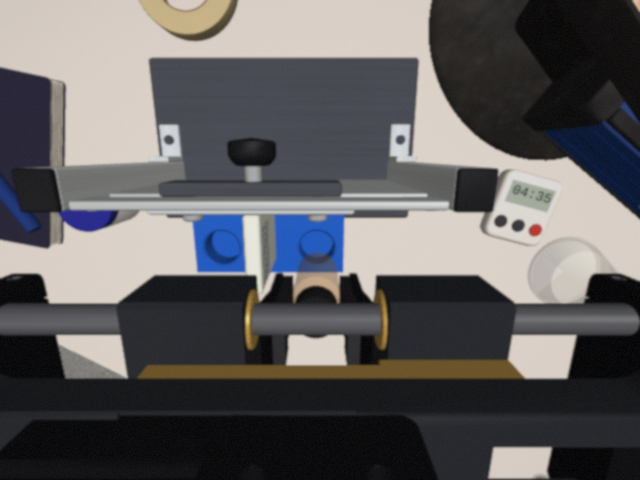

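View pics/s11.png

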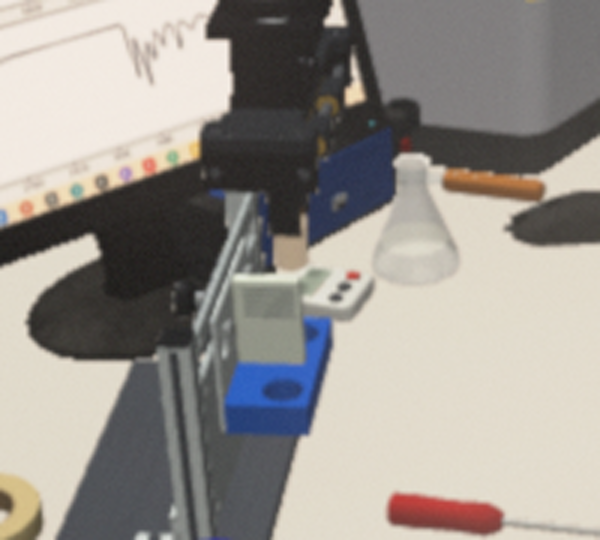

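Run:
```python
from h import *
z=np.load('w11.npz');P=wcloud(z);T=(P-z['pos'])@R.from_quat(z['q']).as_matrix()
crop(z['p'],180,360,205,300,4.4,'w11c.png')
h=P[...,2];hsv=cv2.cvtColor(z["p"],cv2.COLOR_RGB2HSV);m=cv2.inRange(hsv,(105,120,40),(125,255,255))>0
f=m&(abs(h-.101)<.005);f[:,:190]=0;f[:,350:]=0;print("block tool y",np.percentile(T[...,1][f],[.3,99.7]),"z",np.median(h[f]),"front x",np.percentile(T[...,0][f],[.2]))
f=m&(h<.093)&(h>.07);f[:,:280]=0;f[:,350:]=0;print("floor y",np.percentile(T[...,1][f],[1,50,99]),f.sum())
f=(h>.160)&(h<.178)&(T[...,0]<.028)&(abs(T[...,1]+.037)<.012);print("fin y",np.percentile(T[...,1][f],[2,50,98]),f.sum())
f=(abs(T[...,1])<.0135)&(abs(T[...,0]-.012)<.004)&(T[...,2]>.0)&(T[...,2]<.03);print("vial y",np.percentile(T[...,1][f],[1,50,99]), np.percentile(T[...,0][f&(abs(T[...,1])<.003)],[50,90]))
```

```text
block tool y [-0.0935  0.0206] z 0.10105584470693213 front x [-0.0206]
floor y [-0.0128  0.0003  0.0133] 639
fin y [-0.0412 -0.0348 -0.0314] 999
vial y [-0.009   0.0003  0.0097] [0.0127 0.013 ]
```

View pics/w11c.png

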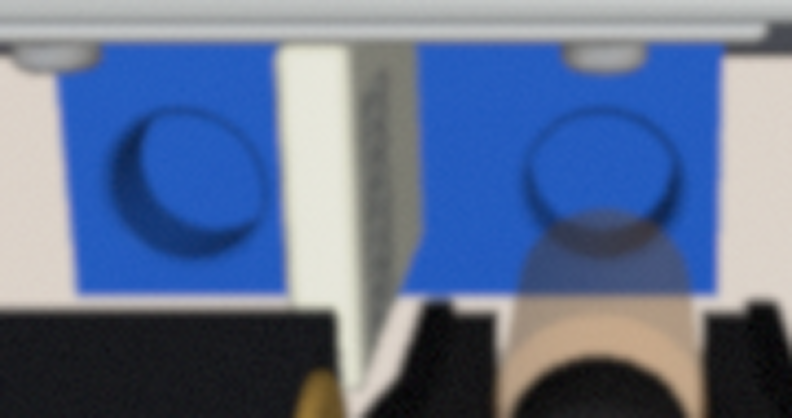

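Call:
drive_tool(targets=[-0.13,0,1,0,-0.1,0,-0.13,0,2.5,0,-0.1,0,-0.13,0,4,0,-0.1,0,-0.13,0,5,0,-0.1,0,-0.13,0,5.3,0,-0.1,0,-0.13,0,5.3,0,-0.1,0,-0.13,0,5.3,0,-0.1,0,-0.13,0,5.3,0,-0.1,0])

```text
time: 20.93
position: [0.5759, 0.1903, 0.139]
tool_rot: [0.962, 0.273, 0.001, -0.0]
ft_force: [-0.2, -0.1, -0.2]
grip_width: 0.0237
```

```bash
python3 -c "
from h import *
go([.5754,.1893,.1145],31.7);p,d,o=wrist('w12');crop(p,180,360,205,300,4.4,'w12c.png');p,d=robot.camera('scene');crop(p,150,350,180,360,3,'s12.png')"
```

```text
t 20.9333 pos [0.5759 0.1903 0.139 ] F [-0.2232 -0.0607 -0.2015] w 0.023687112868475045
shift cm [-0.1016  0.0628  2.4497] rot deg [ 0.0208 -0.1344  0.033 ]
```

View pics/s12.png

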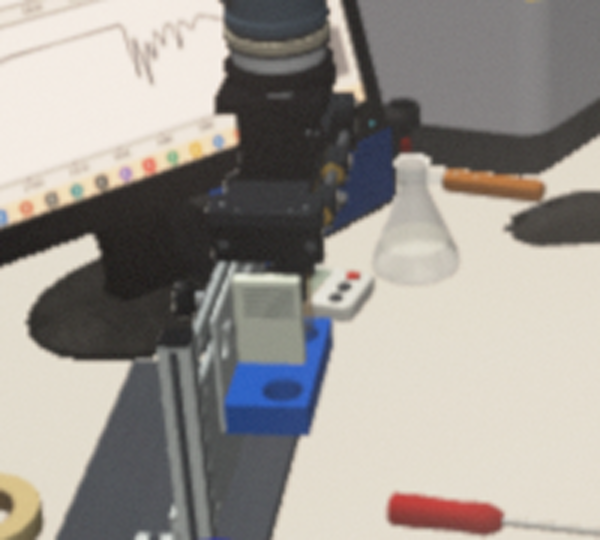

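View pics/w12c.png

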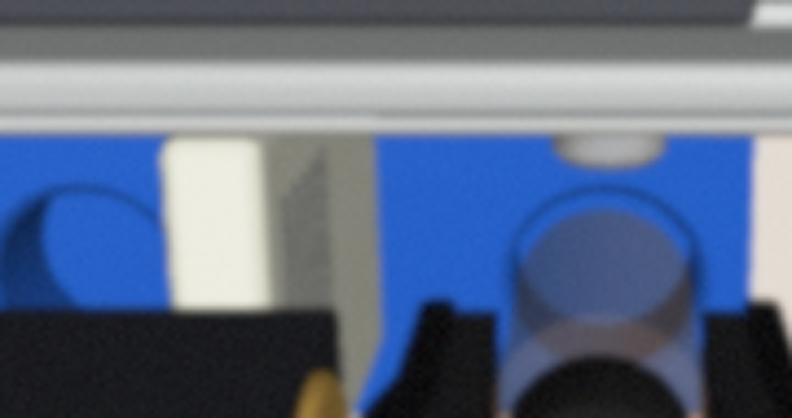

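Call:
drive_tool(targets=[-0.05,0.02,0.1,0,0,0,-0.05,0.02,0.4,0,0,0,-0.05,0.02,0.8,0,0,0,-0.05,0.02,0.8,0,0,0,-0.05,0.02,0.8,0,0,0])

```text
time: 21.45
position: [0.5745, 0.1897, 0.1297]
tool_rot: [0.962, 0.273, -0.0, -0.0]
ft_force: [-0.3, -0.4, -0.1]
grip_width: 0.0236
```

```bash
python3 -c "
from h import *
go([.5754,.1893,.1145],31.7);print(robot.get_obs()['moment']);p,d,o=wrist('w13');crop(p,180,360,205,300,4.4,'w13c.png')"
```

```text
t 21.45 pos [0.5745 0.1897 0.1297] F [-0.3496 -0.3673 -0.0804] w 0.023636405705412842
shift cm [0.0577 0.0873 1.5181] rot deg [-0.0464  0.0175  0.0285]
[ 0.0141 -0.0297 -0.0147]
```

View pics/w13c.png

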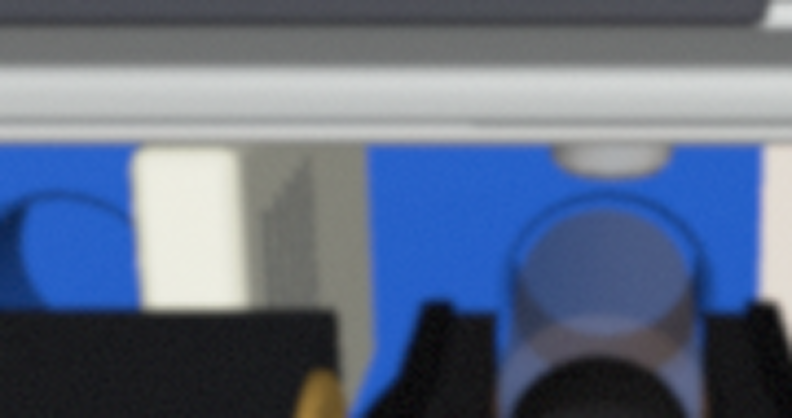

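Call:
drive_tool(targets=[0.03,0.04,0,0,0,0,0.05,0.07,0.2,0,0,0,0.05,0.07,0.6,0,0,0,0.05,0.07,1.0,0,0,0,0.05,0.07,1.1,0,0,0,0.05,0.07,1.1,0,0,0])

```text
time: 22.0
position: [0.5751, 0.1894, 0.1184]
tool_rot: [0.962, 0.273, -0.0, -0.0]
ft_force: [0.8, 0.4, -0.5]
grip_width: 0.0232
```

```bash
python3 -c "
from h import *
go([.5754,.1893,.1145],31.7);print(robot.get_obs()['moment']);p,d,o=wrist('w14');crop(p,180,360,205,300,4.4,'w14c.png')"
```

```text
t 22.0 pos [0.5751 0.1894 0.1184] F [ 0.77    0.4139 -0.4997] w 0.023170935291306826
shift cm [0.0172 0.0253 0.3947] rot deg [-0.0569  0.0369  0.03  ]
[-0.0383 -0.0438  0.0098]
```

View pics/w14c.png

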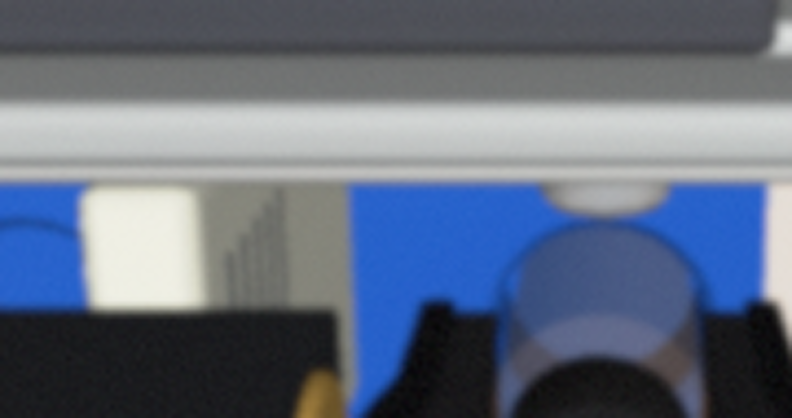

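The vial is centred in the hole and meets no force, with about 4 mm left to the floor.

Call:
drive_tool(targets=[0.01,0.02,0.1,0,0,0,0.01,0.02,0.25,0,0,0,0.01,0.02,0.33,0,0,0,0.01,0.02,0.33,0,0,0])

```text
time: 22.38
position: [0.5757, 0.1893, 0.1157]
tool_rot: [0.962, 0.273, 0.0, -0.0]
ft_force: [-0.0, 0.4, -0.0]
grip_width: 0.0238
```

Call:
drive_tool(targets=[0,0,0.03,0,0,0,0,0,0.06,0,0,0,0,0,0.06,0,0,0])

```text
time: 22.63
position: [0.5758, 0.1894, 0.1153]
tool_rot: [0.962, 0.273, 0.0, -0.0]
ft_force: [0.7, -0.6, -0.6]
grip_width: 0.0238
```

```bash
python3 -c "
from h import *
go([.5754,.1893,.1145],31.7);print(robot.get_obs()['moment'])"
```

```text
t 22.6333 pos [0.5758 0.1894 0.1153] F [ 0.7445 -0.5901 -0.583 ] w 0.023777332682419612
shift cm [-0.0385 -0.0167  0.0795] rot deg [-0.0234 -0.0423  0.0248]
[-0.027   0.0148  0.037 ]
```

Call:
drive_tool(targets=[-0.02,0,0.05,0,0,0,-0.02,0,0.08,0,0,0,-0.02,0,0.08,0,0,0])

```text
time: 22.88
position: [0.5756, 0.1892, 0.1144]
tool_rot: [0.962, 0.273, 0.0, -0.0]
ft_force: [0.0, -0.0, -0.1]
grip_width: 0.0232
```

Call:
drive_tool(targets=[0,0,0.04,0,0,0,0,0,0.06,0,0,0,0,0,0.06,0,0,0,0,0,0.06,0,0,0])

```text
time: 23.22
position: [0.5757, 0.1893, 0.1139]
tool_rot: [0.962, 0.273, 0.0, -0.0]
ft_force: [-0.1, -0.2, -0.2]
grip_width: 0.0233
```

```bash
python3 -c "
from h import *
go([.5754,.1893,.1145],31.7);print(robot.get_obs()['moment'])"
```

```text
t 23.2167 pos [0.5757 0.1893 0.1139] F [-0.1089 -0.2326 -0.2065] w 0.023321526210120326
shift cm [-0.0204 -0.0159 -0.0626] rot deg [-0.0204 -0.0392  0.0318]
[ 0.0301  0.0239 -0.0175]
```

Call:
drive_tool(targets=[0,0,0.03,0,0,0,0,0,0.05,0,0,0,0,0,0.05,0,0,0,0,0,0.05,0,0,0])

```text
time: 23.55
position: [0.5758, 0.1893, 0.1136]
tool_rot: [0.962, 0.273, 0.0, -0.0]
ft_force: [0.5, -1.2, 2.6]
grip_width: 0.0239
```

```bash
python3 -c "
from h import *
go([.5754,.1893,.1145],31.7)"
```

```text
t 23.55 pos [0.5758 0.1893 0.1136] F [ 0.523  -1.176   2.6183] w 0.023869841030209636
shift cm [-0.0287 -0.0218 -0.0877] rot deg [-0.0138 -0.0564  0.031 ]
```

Call:
drive_tool(targets=[0,0,-0.03,0,0,0,0,0,-0.03,0,0,0,0,0,-0.03,0,0,0,0,0,-0.03,0,0,0,0,0,-0.03,0,0,0], grip=0.31)

```text
time: 23.97
position: [0.5756, 0.1892, 0.1135]
tool_rot: [0.962, 0.273, 0.0, -0.0]
ft_force: [-0.5, 0.1, -0.4]
grip_width: 0.03
```

```bash
python3 -c "
from h import *
go([.5754,.1893,.1145],31.7);p,d,o=wrist('w15')"
```

```text
t 23.9667 pos [0.5756 0.1892 0.1135] F [-0.4673  0.0653 -0.3643] w 0.029952784380194036
shift cm [-0.0107 -0.0143 -0.0967] rot deg [-0.0266 -0.0254  0.0305]
```

View pics/w15.png

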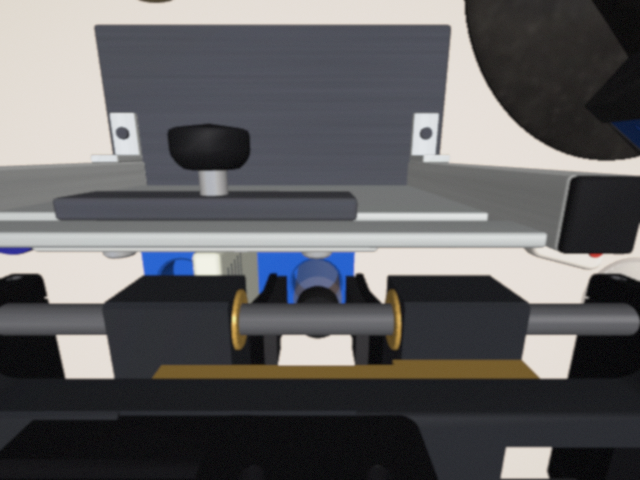

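Released and no contact force. I'll lift straight up slowly, then back away.

Call:
drive_tool(targets=[0,0,-0.5,0,0,0,0,0,-1.5,0,0,0,0,0,-3,0,0,0,0,0,-4.5,0,0,0,0,0,-6,0,0,0,0,0,-8,0,0,0,0,0,-11,0,0,0,-2,0,-13,0,0,0,-5,0,-14,0,0,0,-8,0,-14,0,0,0,-9,0,-14,0,0,0,-9,0,-14,0,0,0])

```text
time: 25.02
position: [0.4968, 0.1411, 0.2546]
tool_rot: [0.962, 0.273, 0.0, -0.0]
ft_force: [-1.0, 0.6, 0.4]
grip_width: 0.03
```

Call:
drive_tool(targets=[0,0,0,0,0,0,0,0,0,0,0,0])

```text
time: 25.18
position: [0.5007, 0.1422, 0.254]
tool_rot: [0.962, 0.273, 0.001, -0.0]
ft_force: [-0.2, -0.6, 0.4]
grip_width: 0.0302
```

Run:
```python
from h import *
p,d,o=wrist('w16');p2,d=robot.camera('scene');crop(p2,150,440,190,400,2.7,'s16.png')
z=np.load('w16.npz');P=wcloud(z);yaw=np.radians(31.7);r=np.array([np.cos(yaw),np.sin(yaw)]);l=np.array([-r[1],r[0]])
a=P[...,:2]@r;b=P[...,:2]@l;h=P[...,2]
f=(np.hypot(a-.59,b+.1413)<.015)&(h>.13)&(h<.16);print("cap top",f.sum(),a[f].mean(),b[f].mean(),np.median(h[f]))
f=(a>.572)&(a<.625)&(b>-.1)&(b<-.05)&(abs(h-.101)<.006);print("block top",np.median(h[f]))
```

```text
cap top 577 0.5897810802217772 -0.1421143491163235 0.14293272221677883
block top 0.10097432262964369
```

View pics/w16.png

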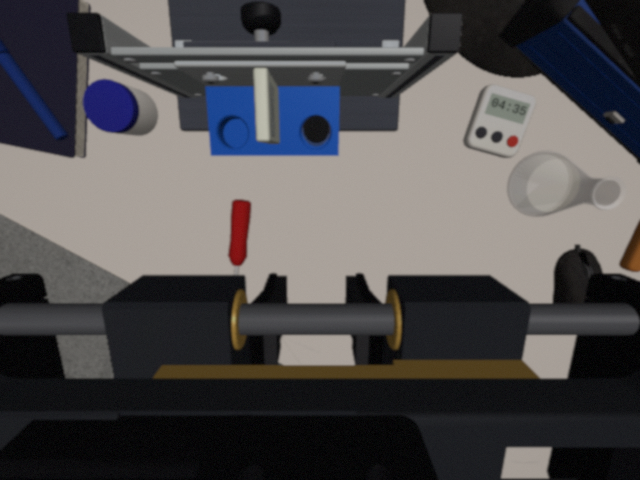

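View pics/s16.png

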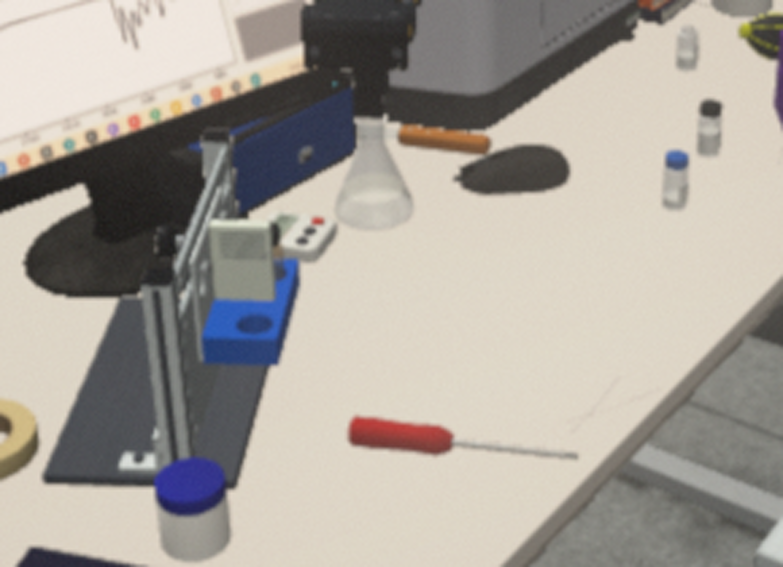

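The wrist picture shows the vial's black cap at (316,129) in the right hole of the hanging rack. Its cap top is at z 0.1429, against 0.1425 expected, so it's fully seated. The other vials, flask and jar are where they were, so I'm handing in.

```bash
python3 -c "
from h import *
print(robot.hand_in())"
```

```text
the job is handed in; nothing more can be done
None
```

The rack is hung on both screws and fully home. The amber vial stands in its right-hand hole, and the job is handed in at about 25 s of the 72 s allowed.

- **Hanging the rack:** I gripped it by the fin and located the screws with the wrist camera. I moved the plate onto them in small steps with the force near zero, so both keyholes passed over the heads on the first try. I then slid the rack down about 16 mm to a firm stop. The highest reading I saw was about 5 N. After I let go, both screw heads showed in front of the plate. The block top measured 0.101 m, against 0.1005 m expected.
- **Placing the vial:** I lowered it upright into the right-hand hole until it touched the floor at about 2.6 N, then let go and backed away. The cap top measured 0.1429 m, against 0.1425 m expected, and the cap centre is about 1 mm from where I put the hole centre.
- **Other objects:** the last pictures show the two other vials, the flask and the jar apparently where they were. I never went near the purple rack.
- **Disagreements:**
  - Two estimates of the screw centre differed by about 1 mm. A closer picture before insertion settled that.
  - Estimates of the vial's position over the hole also differed by about 1 mm. I corrected that during the descent.

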